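# Set up the vegetable dicer for large cubes and rack the spare grids

## Robot

A 7-joint arm with a two-finger parallel gripper is mounted at the origin on a cart in front of the work surface, level with it; the furniture and walls round the work are solid. World frame = base frame: x ahead of the robot, y to its left, z up, the work surface at z = 0. Lengths are in m, angles in rad, forces in N, time in s.
With the tool pointing down it reaches from about 0.425 to 0.875 m from the base axis. Payload 4.7 kg.
Tool frame: the origin (TCP) lies midway between the tips of the shut fingers; the grasp point (between the pads) lies 19 mm behind it (ctrl.grip_point_offset is the distance from the TCP to the grasp point, in m); z points along the fingers, y is the line along which they close (so a half turn about z gives the same grasp; the last joint's range is limited). The gripper opens to 87 mm and grips with 3 to 60 N. Pads are 19 mm wide; open, the fingers measure 117 mm over their backs; the gripper's body (75 mm by 190 mm) begins 51 mm behind the grasp point.
Start: joints at [1.245, 0.321, -0.07, 1.45, 0.023, 1.371, -0.057], TCP at [0.217, -0.613, 0.223] pointing down, gripper open.
Joint ranges: [-2.86, 2.86], [-0.3, 2.09], [-1.38, 1.24], [0.06, 2.45], [-1.56, 4.7], [0.09, 2.05], [-2.69, 2.69]. Speed limits (rad/s): [2.57, 2.57, 3.14, 3.14, 3.14, 3.14, 3.14].

## Interface

Orientations are given as a rotation vector (axis times angle).
In Python, from bench import ctrl gives the robot as it stands. The module is installed in compiled form; this text tells all that it offers.
- The arm moves only by the shell command python3 -m handwheel 'ROWS' [OPENING] [FORCE]. ROWS is JSON, a list of rows, each an object of numbers: "x", "y", "z": the shift along the tool's x, y, z in m; "wx", "wy", "wz": the turn, a rotation vector about the tool's x, y, z in degrees. A call has 1 to 10 rows; each row is the pose to reach, as a shift and turn from the pose commanded when the call began, along the tool's axes at that moment; what a row does not reach only later rows make up. A row lasts 1/12 s, in which the tool goes at most 41.7 mm and 7.16 degrees, less where a joint would pass 70% of its speed; a pose out of reach is approached as far as the arm can. A call with a gripper value outside its range is refused whole. OPENING is the finger opening in m, from 0 to 0.087, set as the call begins (- or left out, the last holds). The fingers move at their own pace and stop on an object; FORCE is the grip in N (left out, the last holds). Time passes only in rows, so rows that repeat a pose let the fingers close. It gives the time, the measured TCP pose, the force, the opening and the grip force at its end, in the units of the state.
- ctrl.get_state(): the state, without advancing time (a new reading comes with each control period).
- ctrl.get_image(name): name is "scene" or "top" or "wrist"; returns a dict with "image" (400x640x3 uint8, red, green, blue), "K" (3x3 intrinsics, pixels), "k1" (the pictures are not rectified: a ray, as slopes to the right and down, at radius r is drawn at 1 + k1 r^2 times it, then the intrinsics apply), "world_to_cam" (4x4, takes a point from world to camera coordinates); the wrist camera has in their place "hand_eye" (4x4, takes a point from camera to tool coordinates, whose origin is the TCP and whose axes are the flange's). Camera axes: x right, y down, z forward; pixel columns grow to the right and rows downward; lengths in m; the calibration is good to about 2 mm. A picture is of the moment at which its call begins: read the wrist's pose just before it. There is no depth.
- ctrl.close_job(): hands the job in; it is judged then, once.
The state is a dict: "time": time; "joint_positions": joint angles; "qd": joint speeds; "joint_torque": joint torques, N m; "position": TCP position; "tool_rot": TCP orientation; "ft_force": force on the tool from outside, world axes, zero at the start; "torque": the same for the moment, N m; "grip_width": opening from 0.0 (shut) to 1.0 (fully open); "grip_force": force on a finger pad.
Only numpy, scipy, OpenCV 4.12 (cv2) and the standard library are available. Lean on these libraries where they do the work, as an engineer would, in place of code of your own. Each camera call takes 0.05 s, during which the arm holds its last target. There are 200 camera calls.

## Task

Set the vegetable dicer up for large cubes: take out any grid that was left in its seat, drop the coarse grid (the one with only four big openings) flat and fully down into the seat and swing the locking lever fully shut over its flange; only then fit the slicing disc on the drive shaft, turned so that its lugs mesh and it goes fully home. Put every other grid away, the right way up and flat, each in a bay of its own in the caddy, and leave the other things on the counter where they are.

Things in the scene. Friction and masses are not known exactly. Their poses are not given: they have to be found in the camera images.
- dicer: motor base of a vegetable dicer: grey housing, white deck, 160 x 200 mm, fixed, deck 95 mm above its underside. Origin: centre of the underside; x from its front (discharge mouth, two buttons; toward the robot at yaw 0) to its back, y to its left, z up. In its frame the seat is centred at (0, -44), the drive shaft at (0, +16), the lever's pivot at (+47, -76) mm.
- seat (a point): centre of the floor of the grid seat, a square pocket 54 x 54 mm, 18 mm deep, in the deck, sides along the dicer's x and y (this point has its axes). A grid stands in it with its y along the dicer's y, either way round; seated, its underside is on this floor, its flanges are 2 to 9 mm and its top 27 mm above the deck. In some starts another grid is still in it.
- lock_lever (a joint): locking lever, rad: 0 shut (bar along the dicer's x over the flange at the right, -y, end of the seat), up to 1.6 open (bar points to the dicer's -y). Turns about an upright pin, counter-clockwise from above to open, 11 to 19 mm above the deck; light (about 0.6 N at the post), stays where left, starts anywhere from shut to open. Grids pass it from about 1.2 rad on.
- lever_pivot (a point): the lever's pivot axis, at deck height.
- lever_post (a point): centre of the top of the lever's thumb post, an upright round black post 14 mm in diameter at the lever's end, 99 mm from the pivot axis; its top is 48 mm above the deck, and 29 mm of it stand free above the bar.
- drive_shaft (a joint): angle of the drive shaft against the dicer, rad, about the upright axis (counter-clockwise from above positive); at 0 its lugs lie along the dicer's x and y axes. It is stiff to turn (0.35 N m).
- shaft_seat (a point): on the shaft's axis, on top of its round shoulder (38 mm across, 31 mm above the deck); turns with the shaft, x and y along the lugs. Above it stands the four-lug cross: two bars 34 x 8 mm at right angles, 24 mm tall (1.5 mm clearance a side in the disc's slots). The disc is home when its underside lies on this shoulder.
- slicing_disc: disc, 160 mm across, 5 mm thick, with two blades and a square grey hub 44 x 44 mm, its top 44 mm above the underside (grip it across two faces). Origin: centre of underside; z up; x, y square to the hub's faces. The hub's cross-shaped bore from below (30 mm deep, two slots 11 mm wide along x and y) takes the lugs at any of four angles a quarter turn apart. 0.25 to 0.5 kg. Starts on the counter.
- coarse_grid: dicing grid: grey frame 50 x 50 mm, 45 mm tall, a 12 mm flange at each end along its y (74 mm over both; 42 mm wide, 20 to 27 mm above the underside); one thin blade each way, so only four big openings of 20 mm. Origin: centre of underside; z up (blades show at the top); grip across x, the 50 mm flat faces without flange. 0.11 to 0.23 kg. Starts on the counter.
- fine_grid: dicing grid: grey frame 50 x 50 mm, 45 mm tall, a 12 mm flange at each end along its y (74 mm over both; 42 mm wide, 20 to 27 mm above the underside); six blades each way, 49 tiny openings. Origin: centre of underside; z up (blades show at the top); grip across x, the 50 mm flat faces without flange. 0.11 to 0.23 kg. Starts in the dicer's seat, or is absent.
- medium_grid: dicing grid: grey frame 50 x 50 mm, 45 mm tall, a 12 mm flange at each end along its y (74 mm over both; 42 mm wide, 20 to 27 mm above the underside); three blades each way, 16 openings. Origin: centre of underside; z up (blades show at the top); grip across x, the 50 mm flat faces without flange. 0.11 to 0.23 kg. Starts on the counter, or is absent.
- strip_grid: dicing grid: grey frame 50 x 50 mm, 45 mm tall, a 12 mm flange at each end along its y (74 mm over both; 42 mm wide, 20 to 27 mm above the underside); four parallel blades along y and none across, five long openings. Origin: centre of underside; z up (blades show at the top); grip across x, the 50 mm flat faces without flange. 0.11 to 0.23 kg. Starts on the counter, or is absent.
- grid_caddy: low white tray for spare grids, 249 mm along its x, 64 mm along y, walls 16 mm high and 3 mm thick, floor 4 mm thick, fixed. Three bays in a row along x, each 79 mm along the tray's x by 58 mm along its y, so a grid stands in a bay with its own y (flanges) along the tray's x. Origin: centre of the underside.
- bay0 (a point): centre of the floor of the caddy's bay 0 (bay 0 at -82 mm, 1 at 0, 2 at +82 mm along the tray's x); has the tray's axes.
- bay1 (a point): centre of the floor of the caddy's bay 1 (bay 0 at -82 mm, 1 at 0, 2 at +82 mm along the tray's x); has the tray's axes.
- bay2 (a point): centre of the floor of the caddy's bay 2 (bay 0 at -82 mm, 1 at 0, 2 at +82 mm along the tray's x); has the tray's axes.
- apple_a: red apple, 71 mm across and 72 mm tall, stands on the counter; leave it alone. Origin: underside.
- tuna_tin: low round tin, 86 mm in diameter and 40 mm tall, stands on the counter; leave it alone. Origin: centre of the underside.
- spoon: dessert spoon, 199 x 40 x 18 mm, lies on the counter near its front edge; leave it alone.

How it is judged:
On the way, in this order (a step that is already met when the one before it is completed fails the run):
1. the coarse grid is fully down in the seat, the lever is shut over it, and the disc is not yet on the shaft (distance between coarse_grid and seat below 0.005 m and angle between coarse_grid's own z axis and vertical below 0.08 rad and value of joint lock_lever below 0.12 rad and distance between slicing_disc and shaft_seat above 0.06 m), for 0.2 s.
2. the slicing disc is meshed and fully home on the shaft (distance between slicing_disc and shaft_seat below 0.005 m and angle between slicing_disc's own z axis and vertical below 0.06 rad), for 0.2 s.
At the end, for the whole second after the job is handed in: Coarse grid within 5 mm of the seat floor's centre, upright (0.08 rad); lever within 0.12 rad of shut; disc within 5 mm of the shoulder, level (0.06 rad); every other grid present upright (0.1 rad) and at rest in a caddy bay, within 12 mm of its centre and 5 mm of its floor (all of step 2 and distance between coarse_grid and seat below 0.005 m and angle between coarse_grid's own z axis and vertical below 0.08 rad and value of joint lock_lever below 0.12 rad and linear speed of each of slicing_disc, fine_grid, medium_grid, strip_grid below 0.02 m/s and ((horizontal distance between fine_grid and bay0 below 0.012 m and z of fine_grid in the frame of bay0 below 0.005 m) or (horizontal distance between fine_grid and bay1 below 0.012 m and z of fine_grid in the frame of bay1 below 0.005 m) or (horizontal distance between fine_grid and bay2 below 0.012 m and z of fine_grid in the frame of bay2 below 0.005 m)) and angle between each of fine_grid, medium_grid, strip_grid's own z axis and vertical below 0.1 rad and ((horizontal distance between medium_grid and bay0 below 0.012 m and z of medium_grid in the frame of bay0 below 0.005 m) or (horizontal distance between medium_grid and bay1 below 0.012 m and z of medium_grid in the frame of bay1 below 0.005 m) or (horizontal distance between medium_grid and bay2 below 0.012 m and z of medium_grid in the frame of bay2 below 0.005 m)) and ((horizontal distance between strip_grid and bay0 below 0.012 m and z of strip_grid in the frame of bay0 below 0.005 m) or (horizontal distance between strip_grid and bay1 below 0.012 m and z of strip_grid in the frame of bay1 below 0.005 m) or (horizontal distance between strip_grid and bay2 below 0.012 m and z of strip_grid in the frame of bay2 below 0.005 m))); the robot touches nothing.
It fails at once if the apple is pushed more than 4 cm from its place (distance of apple_a from where it was at the start of the episode above 0.04 m).
It fails at once if the tuna tin is pushed more than 4 cm from its place (distance of tuna_tin from where it was at the start of the episode above 0.04 m).
It fails at once if the dessert spoon is pushed more than 4 cm from its place (distance of spoon from where it was at the start of the episode above 0.04 m).
Of fine_grid, medium_grid, strip_grid only 1 to 3 are there at a start; the rules pass over those that are not, and their reading is None.
At some moment in a run one of slicing_disc, coarse_grid, medium_grid, strip_grid may be knocked a few centimetres aside while the robot is not near it.
Once in a run the grip may slacken for a moment while it holds something.
It also fails if it takes over 210 s, if anything falls off the work surface, if the arm or the gripper's body presses on something with over 40 N, if the wrist force passes 120 N, or if a joint passes its speed limit or range.

## Working session

There is one attempt and no reset: what is moved stays moved. The work goes in short steps, Python scripts to look and compute and a shell command to move; the robot and the scene stay as the last step left them, time stands still between calls to the robot, and variables do not carry over. Pictures are saved under pics/ and viewed, at most 14 in all, crops included, and the job is handed in when it is done.

```bash
mkdir -p pics; cat > h.py <<'E'
import numpy as np, cv2
from scipy.spatial.transform import Rotation as R
from bench import ctrl
def shot(n,f=None):
    s=ctrl.get_state(); d=ctrl.get_image(n)
    if 'hand_eye' in d:
        T=np.eye(4);T[:3,:3]=R.from_rotvec(s['tool_rot']).as_matrix();T[:3,3]=s['position']
        d['c2w']=T@d['hand_eye']
    else: d['c2w']=np.linalg.inv(d['world_to_cam'])
    if f: cv2.imwrite('pics/'+f,d['image'][:,:,::-1])
    return d
def ray(d,uv):
    K=d['K'];p=(np.array(uv,float)-[K[0,2],K[1,2]])/[K[0,0],K[1,1]]
    q=p.copy()
    for _ in range(20): q=p/(1+d['k1']*(q@q))
    return d['c2w'][:3,3], d['c2w'][:3,:3]@np.r_[q,1]
def onz(d,uv,z):
    o,v=ray(d,uv); return o+v*(z-o[2])/v[2]
def proj(d,P):
    c=np.linalg.inv(d['c2w'])@np.r_[P,1];q=c[:2]/c[2];q=q*(1+d['k1']*(q@q))
    return q*[d['K'][0,0],d['K'][1,1]]+[d['K'][0,2],d['K'][1,2]]
E
python3 - <<'E'
from h import *
for n in ('scene','top','wrist'):
    d=shot(n,n+'0.png'); print(n,d['K'].tolist(),d['k1'],d['c2w'].round(3).tolist(),d['image'].shape)
s=ctrl.get_state(); print(s)
E
```

```text
scene [[400.2020755354887, 0.0, 320.2077659756278], [0.0, 400.2020755354887, 194.9063183318567], [0.0, 0.0, 1.0]] -0.007931335533110533 [[-0.911, -0.317, 0.263, 0.198], [-0.412, 0.708, -0.573, 0.674], [-0.005, -0.631, -0.776, 1.024], [0.0, 0.0, 0.0, 1.0]] (400, 640, 3)
top [[441.92258378597035, 0.0, 322.71730679135334], [0.0, 441.92258378597035, 204.2048224986451], [0.0, 0.0, 1.0]] -0.09129363920813878 [[0.015, -0.977, 0.213, 0.265], [-1.0, -0.014, 0.005, 0.009], [-0.002, -0.213, -0.977, 1.309], [0.0, 0.0, 0.0, 1.0]] (400, 640, 3)
wrist [[338.56625853148546, 0.0, 315.82425007557265], [0.0, 338.56625853148546, 199.09760355753113], [0.0, 0.0, 1.0]] -0.04212938644296388 [[0.334, -0.913, -0.234, 0.281], [-0.943, -0.324, -0.081, -0.591], [-0.002, 0.247, -0.969, 0.383], [0.0, 0.0, 0.0, 1.0]] (400, 640, 3)
{'time': 0.15, 'joint_positions': array([ 1.24510741,  0.32165054, -0.07007581,  1.45139545,  0.02261886,
        1.37076666, -0.05688818]), 'qd': array([-0.00085611, -0.00361061, -0.00093673, -0.00505893, -0.00056152,
       -0.0002896 , -0.00016821]), 'joint_torque': array([ 4.57016961e-05, -4.91792035e+01, -4.04798705e-01, -3.12876999e+01,
       -6.39969343e-02,  4.04456723e-02,  8.45999512e-05]), 'position': array([ 0.2164469 , -0.6124723 ,  0.22171376]), 'tool_rot': array([-3.09498210e+00, -5.30988668e-01,  5.43428338e-04]), 'ft_force': array([-0.40382859,  0.14950037, -0.25679398]), 'torque': array([ 0.00592551,  0.01598025, -0.01652979]), 'grip_force': 0.0, 'grip_width': 1.0011595333121917}
```

View pics/top0.png

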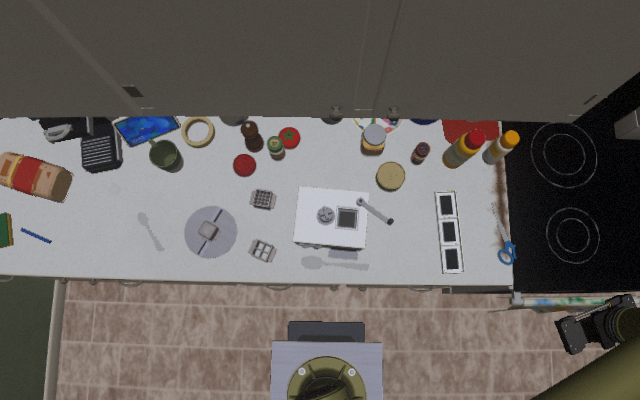

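View pics/scene0.png

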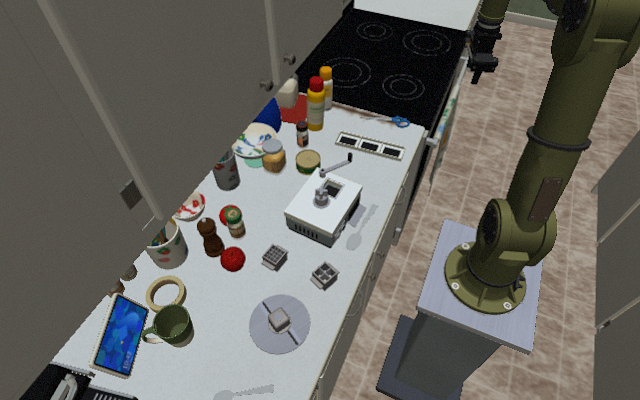

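The top view shows the dicer at about (331,218), a dark seat at (347,218), the lever half open with its post at (391,221), and the disc at (211,231). The grids are at (262,250), which looks coarse, and (262,199). The caddy is at (449,232). I'll enlarge this region and measure it.

```bash
python3 - <<'E'
from h import *
d=shot('top'); im=d['image']
c=cv2.resize(im[150:290,180:470],None,fx=2.75,fy=2.75,interpolation=cv2.INTER_CUBIC)
cv2.imwrite('pics/topcrop.png',c[:,:,::-1])
hsv=cv2.cvtColor(im,cv2.COLOR_RGB2HSV)
print([im[y,x].tolist() for y,x in ((218,310),(231,190),(231,200),(250,235),(243,300),(197,437))])
for name,P in dict(deck=[(297,188),(367,192),(364,249),(294,244)],).items():
    for p in P: print(name,onz(d,p,.095).round(3))
print('post',onz(d,(391,221),.143).round(3),'piv',onz(d,(361,201),.114).round(3))
for p in [(435,192),(455,191),(463,272),(442,274)]: print('caddy',onz(d,p,.016).round(3))
for p in [(262,250),(262,199)]: print('grid',onz(d,p,.045).round(3))
print('disc',onz(d,(211,231),.005).round(3),onz(d,(208,230),.044).round(3))
print('tin',onz(d,(390,176),.04),'apple',onz(d,(245,165),.05))
E
```

```text
[[192, 196, 203], [135, 135, 143], [133, 126, 128], [172, 174, 175], [96, 98, 100], [195, 196, 193]]
deck [0.576 0.089 0.095]
deck [ 0.568 -0.11   0.095]
deck [ 0.406 -0.101  0.095]
deck [0.417 0.093 0.095]
post [ 0.477 -0.169  0.143] piv [ 0.537 -0.091  0.114]
caddy [ 0.591 -0.324  0.016]
caddy [ 0.595 -0.386  0.016]
caddy [ 0.35  -0.398  0.016]
caddy [ 0.344 -0.336  0.016]
grid [0.404 0.188 0.045]
grid [0.554 0.194 0.045]
disc [0.463 0.35  0.005] [0.46  0.349 0.044]
tin [ 0.63167778 -0.18428266  0.04      ] apple [0.65676956 0.2492529  0.05      ]
```

View pics/topcrop.png

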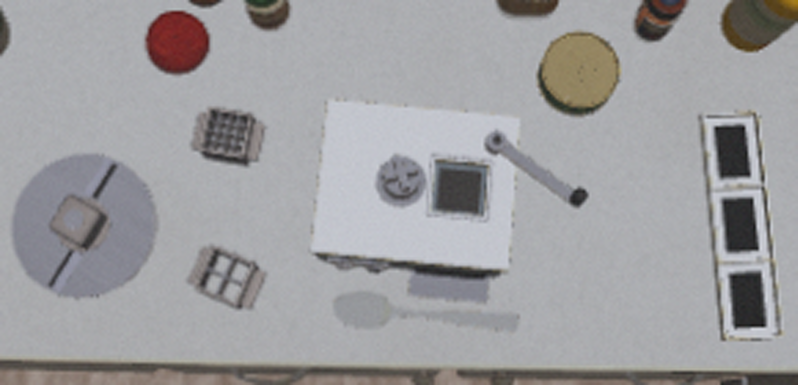

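The seat looks empty, and the only other grid is the medium one, in the upper part of the crop. The coarse grid is at the lower left and the lever is about 0.95 rad open. I'll move in over the dicer for a closer look.

```bash
cat >> h.py <<'E'
def plan(p,phi):
    """TCP target p, closing line (tool y) at world angle phi deg (mod 180): tool-axis shift and turn from now"""
    s=ctrl.get_state(); M=R.from_rotvec(s['tool_rot']).as_matrix()
    best=None
    for k in (0,180):
        a=np.radians(phi+k); y=np.array([np.cos(a),np.sin(a),0]); z=np.array([0,0,-1.]); x=np.cross(y,z)
        w=np.degrees(R.from_matrix(M.T@np.c_[x,y,z]).as_rotvec())
        if best is None or np.linalg.norm(w)<np.linalg.norm(best): best=w
    print('shift mm',(M.T@(np.array(p)-s['position'])*1000).round(1),'turn',best.round(1),'| tcp',s['position'].round(4),'j7',s['joint_positions'][6].round(2),'F',s['ft_force'].round(1),'grip',s['grip_width'].round(3),round(float(s['grip_force']),1),'t',round(s['time'],1))
E
python3 -c "
from h import *
plan([.49,-.05,.25],0)"
```

```text
Traceback (most recent call last):
  File "h.py", line 30, in plan
    print('shift mm',(M.T@(np.array(p)-s['position'])*1000).round(1),'turn',best.round(1),'| tcp',s['position'].round(4),'j7',s['joint_positions'][6].round(2),'F',s['ft_force'].round(1),'grip',s['grip_width'].round(3),round(float(s['grip_force']),1),'t',round(s['time'],1))
                                                                                                                                                                                                 ^^^^^^^^^^^^^^^^^^^^^
AttributeError: 'float' object has no attribute 'round'
```

```bash
sed -i "s/s\['grip_width'\].round(3)/round(s['grip_width'],3)/" h.py
python3 -c "
from h import *
plan([.49,-.05,.25],0)"
```

```text
shift mm [ 445.4 -439.2  -27.6] turn [ -0.1  -0.  -70.5] | tcp [ 0.2165 -0.6125  0.2219] j7 -0.06 F [-0.5 -0.  -1.4] grip 0.996 0.0 t 0.2
```

```bash
python3 -m handwheel '[{"x":0.223,"y":-0.22,"z":-0.028,"wz":-35},{"x":0.223,"y":-0.22,"z":-0.028,"wz":-35},{"x":0.223,"y":-0.22,"z":-0.028,"wz":-35},{"x":0.223,"y":-0.22,"z":-0.028,"wz":-35},{"x":0.223,"y":-0.22,"z":-0.028,"wz":-35},{"x":0.223,"y":-0.22,"z":-0.028,"wz":-35},{"x":0.223,"y":-0.22,"z":-0.028,"wz":-35},{"x":0.223,"y":-0.22,"z":-0.028,"wz":-35},{"x":0.223,"y":-0.22,"z":-0.028,"wz":-35}]' 0.087
python3 -c "
from h import *
plan([.49,-.05,.25],0)"
```

```text
shift mm [ 445.4 -439.2  -27.6] turn [ -0.1  -0.  -70.5] | tcp [ 0.2165 -0.6125  0.2219] j7 -0.06 F [-0.5 -0.  -1.4] grip 0.996 0.0 t 0.2invalid input at $[0]: expected keys x, y, z, wx, wy, wz
```

```bash
python3 -m handwheel '[{"x":0.04,"y":-0.04,"z":-0.01,"wx":0,"wy":0,"wz":-6},{"x":0.223,"y":-0.22,"z":-0.028,"wx":0,"wy":0,"wz":-35},{"x":0.223,"y":-0.22,"z":-0.028,"wx":0,"wy":0,"wz":-35},{"x":0.223,"y":-0.22,"z":-0.028,"wx":0,"wy":0,"wz":-35},{"x":0.223,"y":-0.22,"z":-0.028,"wx":0,"wy":0,"wz":-35},{"x":0.223,"y":-0.22,"z":-0.028,"wx":0,"wy":0,"wz":-35},{"x":0.445,"y":-0.44,"z":-0.028,"wx":0,"wy":0,"wz":-70},{"x":0.445,"y":-0.44,"z":-0.028,"wx":0,"wy":0,"wz":-70},{"x":0.445,"y":-0.44,"z":-0.028,"wx":0,"wy":0,"wz":-70},{"x":0.445,"y":-0.44,"z":-0.028,"wx":0,"wy":0,"wz":-70}]' 0.087
python3 -c "
from h import *
plan([.49,-.05,.25],0)"
```

```text
time: 1.03
position: [0.3982, -0.2371, 0.2479]
tool_rot: [2.344, 2.091, -0.001]
ft_force: [0.7, -0.3, 0.9]
grip_width: 1.003
grip_force: 0.0
shift mm [196.3  69.9  -2.2] turn [ 0.   0.  -6.5] | tcp [ 0.3982 -0.2371  0.2479] j7 0.4 F [ 0.7 -0.3  0.9] grip 1.003 0.0 t 1.0
```

```bash
python3 -m handwheel '[{"x":0.196,"y":0.07,"z":-0.002,"wx":0,"wy":0,"wz":-6.5},{"x":0.196,"y":0.07,"z":-0.002,"wx":0,"wy":0,"wz":-6.5},{"x":0.196,"y":0.07,"z":-0.002,"wx":0,"wy":0,"wz":-6.5},{"x":0.196,"y":0.07,"z":-0.002,"wx":0,"wy":0,"wz":-6.5},{"x":0.196,"y":0.07,"z":-0.002,"wx":0,"wy":0,"wz":-6.5},{"x":0.196,"y":0.07,"z":-0.002,"wx":0,"wy":0,"wz":-6.5},{"x":0.196,"y":0.07,"z":-0.002,"wx":0,"wy":0,"wz":-6.5},{"x":0.196,"y":0.07,"z":-0.002,"wx":0,"wy":0,"wz":-6.5}]'
python3 -c "
from h import *
plan([.49,-.05,.25],0)
d=shot('wrist','w1.png');np.save('w1.npy',d['c2w'])"
```

```text
time: 1.7
position: [0.4905, -0.0535, 0.2495]
tool_rot: [-2.229, -2.214, 0.002]
ft_force: [0.2, -0.1, 0.5]
grip_width: 0.997
grip_force: 0.0
shift mm [ 3.5 -0.6 -0.5] turn [-0.   0.  -0.4] | tcp [ 0.4905 -0.0535  0.2495] j7 0.06 F [ 0.2 -0.1  0.5] grip 0.997 0.0 t 1.7
```

View pics/w1.png

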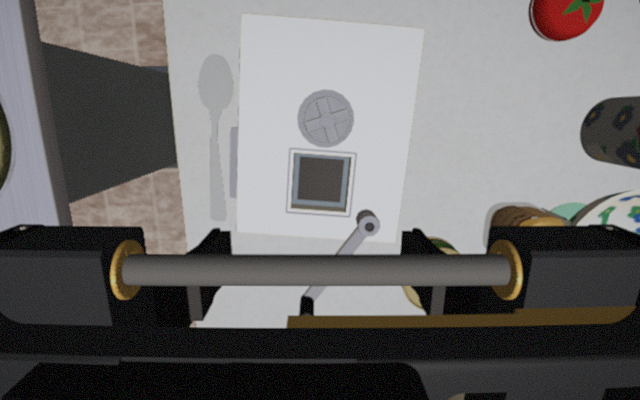

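Wrist view: the seat at (322,182) is empty, the shaft cross is at (326,118), the lever pivot at (369,226), and the post is hidden behind the gripper.

```bash
python3 - <<'E'
from h import *
d=shot('wrist'); im=d['image']
g=cv2.cvtColor(im,cv2.COLOR_RGB2GRAY)
m=(g>195).astype(np.uint8); m[250:]=0
print(g[100,260],g[100,460],g[100,222])
m=cv2.morphologyEx(m,cv2.MORPH_CLOSE,np.ones((3,3)))
cs,_=cv2.findContours(m,cv2.RETR_LIST,cv2.CHAIN_APPROX_NONE)
for c in sorted(cs,key=cv2.contourArea)[-5:]:
    a=cv2.approxPolyDP(c,6,True)[:,0]; print(cv2.contourArea(c),a.tolist())
seat=[(289,150),(356,153),(352,216),(287,212)]
P=np.array([onz(d,p,.095) for p in seat]); print('seat rim',P.round(4).tolist(),P.mean(0))
for nm,p,z in (('shaft top',(326,118),.15),('piv',(369,226),.114)): print(nm,onz(d,p,z).round(4))
for p in [(241,14),(425,29),(398,243),(235,233)]: print('deck',onz(d,p,.095).round(4))
c=cv2.resize(im[80:240,270:400],None,fx=4.5,fy=3.75,interpolation=cv2.INTER_CUBIC)
c=cv2.resize(im[84:224,270:400],None,fx=4.2,fy=4.2,interpolation=cv2.INTER_CUBIC)
cv2.imwrite('pics/w1c.png',cv2.convertScaleAbs(c[:,:,::-1],alpha=1.2,beta=-20))
E
```

```text
199 181 165
18.0 [[252, 17]]
1072.0 [[290, 145], [358, 152], [350, 217], [284, 211], [288, 203], [348, 213], [354, 156], [292, 149], [286, 203]]
2805.0 [[319, 87], [343, 92], [355, 112], [352, 131], [330, 147], [309, 143], [296, 123], [299, 103]]
3459.0 [[294, 150], [353, 155], [346, 212], [289, 207]]
35802.5 [[244, 14], [237, 229], [344, 238], [356, 211], [368, 206], [381, 227], [365, 239], [394, 241], [422, 30], [284, 16], [246, 21]]
seat rim [[0.4666, -0.021, 0.095], [0.5289, -0.0243, 0.095], [0.5263, -0.0857, 0.095], [0.463, -0.0811, 0.095]] [ 0.49619817 -0.05302455  0.095     ]
shaft top [0.4994 0.0086 0.15  ]
piv [ 0.5402 -0.0896  0.114 ]
deck [0.4284 0.0957 0.095 ]
deck [0.5868 0.0828 0.095 ]
deck [ 0.5729 -0.1143  0.095 ]
deck [ 0.4107 -0.1024  0.095 ]
```

View pics/w1c.png

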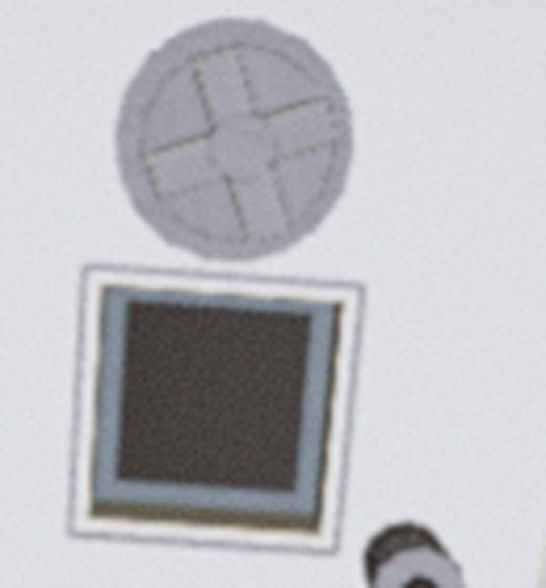

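The dicer solves consistently: centre (0.4997,-0.0096), yaw -4.5°, and the seat and pivot agree within 1 mm. The shaft cross is at about 17° world. Next I'll open the lever by pushing its post with shut fingers.

```bash
python3 -m handwheel '[{"x":-0.09,"y":-0.043,"z":0,"wx":0,"wy":0,"wz":0},{"x":-0.09,"y":-0.043,"z":0,"wx":0,"wy":0,"wz":0},{"x":-0.09,"y":-0.043,"z":0,"wx":0,"wy":0,"wz":0},{"x":-0.09,"y":-0.043,"z":0,"wx":0,"wy":0,"wz":0},{"x":-0.09,"y":-0.043,"z":0.128,"wx":0,"wy":0,"wz":0},{"x":-0.09,"y":-0.043,"z":0.128,"wx":0,"wy":0,"wz":0},{"x":-0.09,"y":-0.043,"z":0.128,"wx":0,"wy":0,"wz":0},{"x":-0.09,"y":-0.043,"z":0.128,"wx":0,"wy":0,"wz":0},{"x":-0.09,"y":-0.043,"z":0.128,"wx":0,"wy":0,"wz":0},{"x":-0.09,"y":-0.043,"z":0.128,"wx":0,"wy":0,"wz":0}]' 0.0 10
python3 -c "
from h import *
plan([.505,-.184,.122],0)"
```

```text
time: 2.63
position: [0.4484, -0.143, 0.1236]
tool_rot: [2.228, 2.212, 0.002]
ft_force: [0.4, 0.2, 0.7]
grip_width: 0.327
grip_force: 0.0
shift mm [-40.6  56.9   1.8] turn [ 0.1  0.  -0.4] | tcp [ 0.4484 -0.143   0.1236] j7 0.23 F [0.4 0.2 0.7] grip 0.327 0.0 t 2.6
```

```bash
python3 -m handwheel '[{"x":0,"y":0,"z":0,"wx":0,"wy":0,"wz":0},{"x":0,"y":0,"z":0,"wx":0,"wy":0,"wz":0},{"x":0,"y":0,"z":0,"wx":0,"wy":0,"wz":0},{"x":0,"y":0,"z":0,"wx":0,"wy":0,"wz":0},{"x":0,"y":0,"z":0,"wx":0,"wy":0,"wz":0},{"x":-0.01,"y":0.014,"z":0,"wx":0,"wy":0,"wz":0},{"x":-0.02,"y":0.028,"z":0,"wx":0,"wy":0,"wz":0},{"x":-0.03,"y":0.042,"z":0.001,"wx":0,"wy":0,"wz":0},{"x":-0.041,"y":0.057,"z":0.001,"wx":0,"wy":0,"wz":0},{"x":-0.041,"y":0.057,"z":0.001,"wx":0,"wy":0,"wz":0}]'
python3 -c "
from h import *
plan([.40,.12,.25],0)
d=shot('top')
im=d['image'];print(proj(d,[.526,-.187,.143]))
g=cv2.cvtColor(im,cv2.COLOR_RGB2GRAY)
cv2.imwrite('pics/t2.png',cv2.resize(im[150:290,200:470],None,fx=2.9,fy=2.9,interpolation=3)[:,:,::-1])"
```

```text
time: 3.47
position: [0.5061, -0.1862, 0.1209]
tool_rot: [2.23, 2.211, 0.002]
ft_force: [0.0, 0.4, -0.4]
grip_width: 0.007
grip_force: 0.0
shift mm [ 305.2 -108.4 -129.4] turn [ 0.1  0.  -0.5] | tcp [ 0.5061 -0.1862  0.1209] j7 0.2 F [ 0.   0.4 -0.4] grip 0.007 0.0 t 3.5
[397.26871095 203.10749223]
```

```bash
python3 -m handwheel '[{"x":0,"y":-0.01,"z":-0.04,"wx":0,"wy":0,"wz":0},{"x":0,"y":-0.02,"z":-0.08,"wx":0,"wy":0,"wz":0},{"x":0.03,"y":-0.026,"z":-0.13,"wx":0,"wy":0,"wz":0},{"x":0.33,"y":-0.026,"z":-0.13,"wx":0,"wy":0,"wz":0},{"x":0.33,"y":-0.026,"z":-0.13,"wx":0,"wy":0,"wz":0},{"x":0.33,"y":-0.026,"z":-0.13,"wx":0,"wy":0,"wz":0},{"x":0.33,"y":-0.026,"z":-0.13,"wx":0,"wy":0,"wz":0},{"x":0.33,"y":-0.026,"z":-0.13,"wx":0,"wy":0,"wz":0},{"x":0.33,"y":-0.026,"z":-0.13,"wx":0,"wy":0,"wz":0},{"x":0.33,"y":-0.026,"z":-0.13,"wx":0,"wy":0,"wz":0}]' 0.087
python3 -m handwheel '[{"x":0.05,"y":0,"z":0,"wx":0,"wy":0,"wz":0},{"x":0.05,"y":0,"z":0,"wx":0,"wy":0,"wz":0},{"x":0.05,"y":0,"z":0,"wx":0,"wy":0,"wz":0}]'
python3 -c "
from h import *
plan([.48,.13,.25],0)
d=shot('wrist','w2.png')
d=shot('top');cv2.imwrite('pics/t3.png',cv2.resize(d['image'][150:290,200:470],None,fx=2.9,fy=2.9,interpolation=3)[:,:,::-1])"
```

```text
time: 4.35
position: [0.4786, 0.131, 0.2501]
tool_rot: [2.227, 2.213, -0.002]
ft_force: [1.1, -0.0, 0.6]
grip_width: 0.681
grip_force: 0.0
time: 4.6
position: [0.4783, 0.1835, 0.2501]
tool_rot: [-2.219, -2.223, -0.0]
ft_force: [-0.1, -0.3, 0.1]
grip_width: 0.908
grip_force: 0.0
shift mm [-53.5   1.6   0. ] turn [-0.  -0.   0.1] | tcp [0.4783 0.1835 0.2501] j7 -0.45 F [-0.1 -0.3  0.1] grip 0.908 0.0 t 4.6
```

View pics/w2.png

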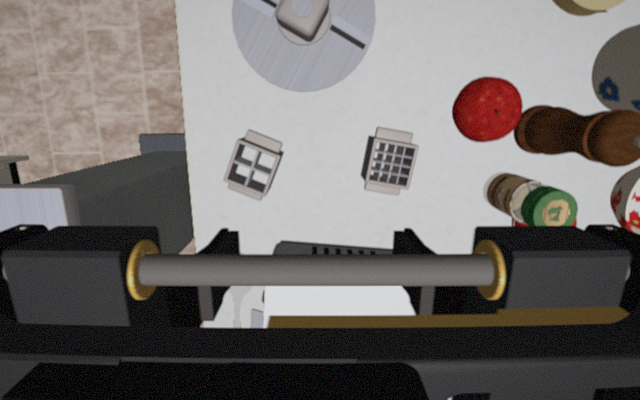

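View pics/t3.png

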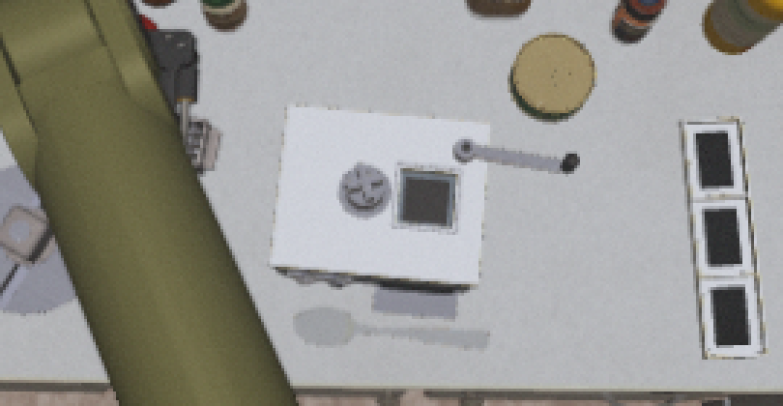

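The lever is now nearly fully open. The coarse grid is at (254,164) and the medium grid at (390,161) in the wrist view. I'll enlarge both to get their corners.

```bash
python3 - <<'E'
from h import *
d=shot('wrist'); im=d['image']
np.save('w2c2w.npy',d['c2w'])
a=cv2.resize(im[122:207,212:297],None,fx=4.7,fy=4.7,interpolation=3)
b=cv2.resize(im[122:207,350:435],None,fx=4.7,fy=4.7,interpolation=3)
cv2.imwrite('pics/g2.png',np.hstack([a,b])[:,:,::-1])
E
```

```text
(no output)
```

View pics/g2.png

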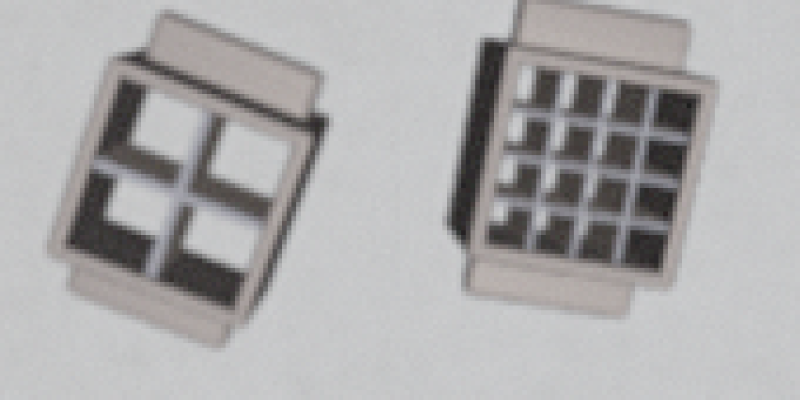

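```bash
python3 - <<'E'
from h import *
d=shot('wrist'); print(np.abs(d['c2w']-np.load('w2c2w.npy')).max())
for n,x0,C in (('coarse',212,[(110,57),(318,122),(240,318),(52,253)]),('medium',350,[(105,43),(318,77),(272,290),(70,250)])):
    P=np.array([onz(d,(x0+(x-.5)/4.7,122+(y-.5)/4.7),.045)[:2] for x,y in C])
    e=[P[1]-P[0],P[2]-P[3],P[3]-P[0],P[2]-P[1]]
    print(n,P.mean(0).round(4),[(round(np.linalg.norm(v),4),round(np.degrees(np.arctan2(v[1],v[0])),1)) for v in e])
E
```

```text
0.0023595464331040835
coarse [0.4099 0.1921] [(np.float64(0.0492), np.float64(-18.0)), (np.float64(0.0462), np.float64(-20.2)), (np.float64(0.048), np.float64(-110.2)), (np.float64(0.05), np.float64(-113.6))]
medium [0.5625 0.1961] [(np.float64(0.0496), np.float64(-9.1)), (np.float64(0.049), np.float64(-11.6)), (np.float64(0.048), np.float64(-98.0)), (np.float64(0.0502), np.float64(-98.8))]
```

```bash
python3 -c "
from h import *
plan([.410,.192,.023],-20.5)"
```

```text
shift mm [ 15.  -70.6 226.6] turn [-0.   0.1 20. ] | tcp [0.4805 0.1767 0.2496] j7 -0.45 F [ 0.  -0.7 -0.5] grip 0.987 0.0 t 4.8
```

```bash
python3 -m handwheel '[{"x":0.015,"y":-0.07,"z":0,"wx":0,"wy":0,"wz":20},{"x":0.015,"y":-0.07,"z":0,"wx":0,"wy":0,"wz":20},{"x":0.015,"y":-0.07,"z":0.04,"wx":0,"wy":0,"wz":20},{"x":0.015,"y":-0.07,"z":0.08,"wx":0,"wy":0,"wz":20},{"x":0.015,"y":-0.07,"z":0.12,"wx":0,"wy":0,"wz":20},{"x":0.015,"y":-0.07,"z":0.14,"wx":0,"wy":0,"wz":20},{"x":0.015,"y":-0.07,"z":0.14,"wx":0,"wy":0,"wz":20},{"x":0.015,"y":-0.07,"z":0.14,"wx":0,"wy":0,"wz":20}]' 0.087
python3 -c "
from h import *
d=shot('wrist','w3.png')
plan([.410,.192,.023],-20.5)
print(proj(d,[.410,.192,.045]))"
```

```text
time: 5.47
position: [0.4104, 0.1929, 0.1096]
tool_rot: [-2.581, -1.79, 0.003]
ft_force: [0.7, 0.1, 0.8]
grip_width: 0.997
grip_force: 0.0
shift mm [-2.1 -0.9 87.9] turn [ 0. -0. -0.] | tcp [0.4115 0.1936 0.1109] j7 -0.88 F [0.5 0.3 0.7] grip 1.001 0.0 t 5.5
[314.4937599  213.43046181]
```

View pics/w3.png

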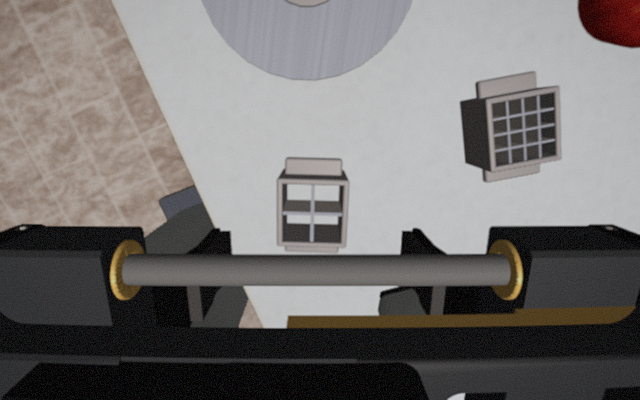

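The view shows the coarse grid aligned between the fingers, blade cross at about (313,212) against a predicted (314,213), so within 1 mm. Descending to grip.

```bash
python3 -m handwheel '[{"x":-0.001,"y":-0.001,"z":0.03,"wx":0,"wy":0,"wz":0},{"x":-0.001,"y":-0.001,"z":0.06,"wx":0,"wy":0,"wz":0},{"x":-0.001,"y":-0.001,"z":0.088,"wx":0,"wy":0,"wz":0},{"x":-0.001,"y":-0.001,"z":0.088,"wx":0,"wy":0,"wz":0},{"x":-0.001,"y":-0.001,"z":0.088,"wx":0,"wy":0,"wz":0},{"x":-0.001,"y":-0.001,"z":0.088,"wx":0,"wy":0,"wz":0}]'
python3 -m handwheel '[{"x":0,"y":0,"z":0,"wx":0,"wy":0,"wz":0},{"x":0,"y":0,"z":0,"wx":0,"wy":0,"wz":0},{"x":0,"y":0,"z":0,"wx":0,"wy":0,"wz":0},{"x":0,"y":0,"z":0,"wx":0,"wy":0,"wz":0},{"x":0,"y":0,"z":0,"wx":0,"wy":0,"wz":0},{"x":0,"y":0,"z":0,"wx":0,"wy":0,"wz":0},{"x":0,"y":0,"z":0,"wx":0,"wy":0,"wz":0},{"x":0,"y":0,"z":0,"wx":0,"wy":0,"wz":0}]' 0.03 40
python3 -c "
from h import *
plan([.410,.192,.023],-20.5)"
```

```text
time: 6.02
position: [0.4114, 0.1944, 0.0243]
tool_rot: [2.579, 1.792, 0.005]
ft_force: [-0.5, 0.7, 0.6]
grip_width: 0.997
grip_force: 0.0
time: 6.68
position: [0.4089, 0.1938, 0.022]
tool_rot: [-2.579, -1.793, 0.001]
ft_force: [-2.2, -0.2, 3.8]
grip_width: 0.572
grip_force: 39.9
shift mm [-1.3  1.6 -1. ] turn [-0.   0.   0.1] | tcp [0.4089 0.1938 0.022 ] j7 -1.05 F [-2.2 -0.2  3.8] grip 0.572 39.9 t 6.7
```

```bash
python3 -m handwheel '[{"x":0,"y":0,"z":-0.03,"wx":0,"wy":0,"wz":0},{"x":0,"y":0,"z":-0.06,"wx":0,"wy":0,"wz":0},{"x":0,"y":0,"z":-0.1,"wx":0,"wy":0,"wz":0},{"x":0,"y":0,"z":-0.14,"wx":0,"wy":0,"wz":0},{"x":0,"y":0,"z":-0.18,"wx":0,"wy":0,"wz":0},{"x":0,"y":0,"z":-0.195,"wx":0,"wy":0,"wz":0},{"x":0,"y":0,"z":-0.195,"wx":0,"wy":0,"wz":0}]'
python3 -c "
from h import *
plan([.4962,-.053,.215],-4.5)
d=shot('wrist','w4.png')"
```

```text
time: 7.27
position: [0.4118, 0.1946, 0.2208]
tool_rot: [2.576, 1.79, 0.01]
ft_force: [0.4, -0.2, -2.3]
grip_width: 0.572
grip_force: 39.9
shift mm [-202.7  165.3    6.5] turn [  0.4  -0.1 -15.9] | tcp [0.4118 0.1946 0.2208] j7 -0.74 F [ 0.4 -0.2 -2.3] grip 0.572 39.9 t 7.3
```

View pics/w4.png

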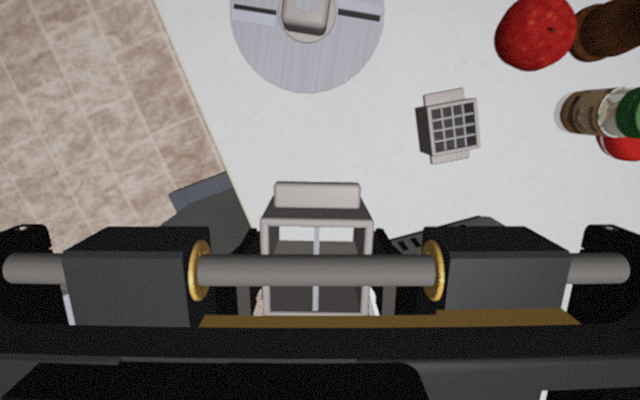

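```bash
python3 - <<'E'
from h import *
d=ctrl.get_image('wrist'); d['c2w']=d['hand_eye']
im=d['image']; g=cv2.cvtColor(im,cv2.COLOR_RGB2GRAY).astype(int)
print('col 300',[(r,g[r,300]) for r in range(176,232)])
for nm,p,z in (('flangeTL',(276,183),-.005),('flangeTR',(359,183),-.005),('frL',(262,217),-.023),('frR',(372,221),-.023)): print(nm,onz(d,p,z).round(4))
E
```

```text
col 300 [(176, np.int64(207)), (177, np.int64(205)), (178, np.int64(206)), (179, np.int64(205)), (180, np.int64(194)), (181, np.int64(157)), (182, np.int64(100)), (183, np.int64(108)), (184, np.int64(134)), (185, np.int64(155)), (186, np.int64(167)), (187, np.int64(178)), (188, np.int64(181)), (189, np.int64(178)), (190, np.int64(178)), (191, np.int64(179)), (192, np.int64(177)), (193, np.int64(180)), (194, np.int64(178)), (195, np.int64(178)), (196, np.int64(178)), (197, np.int64(178)), (198, np.int64(178)), (199, np.int64(176)), (200, np.int64(176)), (201, np.int64(176)), (202, np.int64(177)), (203, np.int64(178)), (204, np.int64(177)), (205, np.int64(174)), (206, np.int64(165)), (207, np.int64(136)), (208, np.int64(79)), (209, np.int64(63)), (210, np.int64(67)), (211, np.int64(60)), (212, np.int64(64)), (213, np.int64(62)), (214, np.int64(65)), (215, np.int64(64)), (216, np.int64(61)), (217, np.int64(69)), (218, np.int64(94)), (219, np.int64(131)), (220, np.int64(155)), (221, np.int64(171)), (222, np.int64(173)), (223, np.int64(170)), (224, np.int64(169)), (225, np.int64(160)), (226, np.int64(167)), (227, np.int64(190)), (228, np.int64(206)), (229, np.int64(207)), (230, np.int64(205)), (231, np.int64(205))]
flangeTL [ 0.035  -0.0178 -0.005 ]
flangeTR [ 0.035   0.0213 -0.005 ]
frL [ 0.0239 -0.0221 -0.023 ]
frR [ 0.0221  0.0251 -0.023 ]
```

```bash
python3 - <<'E'
from h import *
d=ctrl.get_image('wrist'); d['c2w']=d['hand_eye']; print(d['hand_eye'].round(4).tolist())
im=d['image']; g=cv2.cvtColor(im,cv2.COLOR_RGB2GRAY).astype(int)
print('row 195',[(c,g[195,c]) for c in list(range(270,282))+list(range(353,366))])
print('row 222',[(c,g[222,c]) for c in list(range(255,270))+list(range(364,380))])
for z in (-.005,0,.005,.01): print('flange',z,onz(d,(275.5,183),z).round(4),onz(d,(361,183),z).round(4))
for z in (-.023,-.018,-.013): print('frame',z,onz(d,(262,219),z).round(4),onz(d,(373,219),z).round(4))
i3=cv2.cvtColor(cv2.imread('pics/w3.png'),cv2.COLOR_BGR2GRAY).astype(int)
print('w3 row 180',[(c,i3[180,c]) for c in list(range(270,284))+list(range(342,356))])
for p in ((277,177),(349,177)): print('w3',onz(d,p,.1109-.045).round(4))
d=shot('scene','s4.png')
print([proj(d,[.4118,.1946,z]).round(0).tolist() for z in (.199,.245)])
i=d['image']
u=proj(d,[.4118,.1946,.22]).astype(int);cv2.imwrite('pics/s4c.png',cv2.resize(i[u[1]-60:u[1]+60,u[0]-70:u[0]+70],None,fx=4,fy=4,interpolation=3)[:,:,::-1])
E
```

```text
[[0.0005, -0.9689, -0.2474, 0.0671], [1.0, 0.0002, 0.0011, 0.0008], [-0.001, -0.2474, 0.9689, -0.1614], [0.0, 0.0, 0.0, 1.0]]
row 195 [(270, np.int64(206)), (271, np.int64(207)), (272, np.int64(190)), (273, np.int64(149)), (274, np.int64(126)), (275, np.int64(143)), (276, np.int64(158)), (277, np.int64(172)), (278, np.int64(176)), (279, np.int64(178)), (280, np.int64(175)), (281, np.int64(175)), (353, np.int64(186)), (354, np.int64(185)), (355, np.int64(187)), (356, np.int64(190)), (357, np.int64(181)), (358, np.int64(164)), (359, np.int64(149)), (360, np.int64(175)), (361, np.int64(203)), (362, np.int64(208)), (363, np.int64(210)), (364, np.int64(206)), (365, np.int64(211))]
row 222 [(255, np.int64(205)), (256, np.int64(206)), (257, np.int64(206)), (258, np.int64(205)), (259, np.int64(181)), (260, np.int64(148)), (261, np.int64(148)), (262, np.int64(163)), (263, np.int64(169)), (264, np.int64(173)), (265, np.int64(174)), (266, np.int64(171)), (267, np.int64(170)), (268, np.int64(169)), (269, np.int64(174)), (364, np.int64(170)), (365, np.int64(171)), (366, np.int64(169)), (367, np.i
[... 733 characters left out ...]
0, np.int64(191)), (271, np.int64(192)), (272, np.int64(195)), (273, np.int64(192)), (274, np.int64(193)), (275, np.int64(188)), (276, np.int64(167)), (277, np.int64(139)), (278, np.int64(148)), (279, np.int64(155)), (280, np.int64(157)), (281, np.int64(159)), (282, np.int64(155)), (283, np.int64(156)), (342, np.int64(108)), (343, np.int64(113)), (344, np.int64(109)), (345, np.int64(106)), (346, np.int64(105)), (347, np.int64(113)), (348, np.int64(145)), (349, np.int64(178)), (350, np.int64(193)), (351, np.int64(194)), (352, np.int64(192)), (353, np.int64(193)), (354, np.int64(194)), (355, np.int64(195))]
w3 [ 0.0246 -0.0255  0.0659]
w3 [0.0247 0.0236 0.0659]
[[323.0, 242.0], [323.0, 231.0]]
```

View pics/s4c.png

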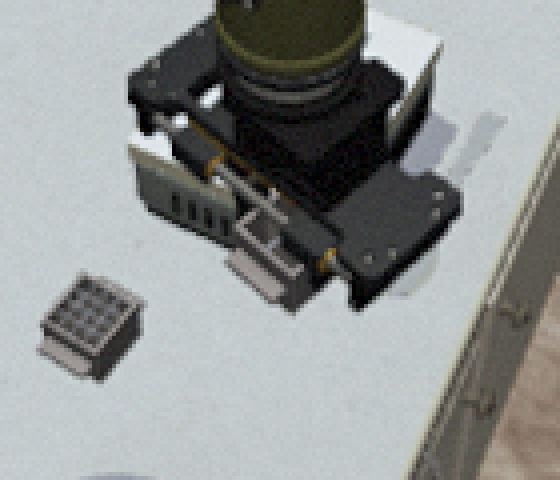

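Held-grid analysis: there is a hand-eye bias of about +1.7 mm in tool y and 3 mm in depth, and it cancels if I place relative to the measured seat. So the TCP target is (.4945,-.0512).

```bash
python3 -m handwheel '[{"x":-0.02,"y":0.017,"z":0,"wx":0,"wy":0,"wz":-4},{"x":-0.05,"y":0.041,"z":0,"wx":0,"wy":0,"wz":-8},{"x":-0.2,"y":0.164,"z":0,"wx":0,"wy":0,"wz":-16},{"x":-0.2,"y":0.164,"z":0,"wx":0,"wy":0,"wz":-16},{"x":-0.2,"y":0.164,"z":0,"wx":0,"wy":0,"wz":-16},{"x":-0.2,"y":0.164,"z":0,"wx":0,"wy":0,"wz":-16},{"x":-0.2,"y":0.164,"z":0,"wx":0,"wy":0,"wz":-16},{"x":-0.2,"y":0.164,"z":0,"wx":0,"wy":0,"wz":-16},{"x":-0.2,"y":0.164,"z":0,"wx":0,"wy":0,"wz":-16},{"x":-0.2,"y":0.164,"z":0,"wx":0,"wy":0,"wz":-16}]'
python3 -c "
from h import *
plan([.4945,-.0512,.099],-4.5)"
```

```text
time: 8.3
position: [0.4924, -0.0496, 0.2151]
tool_rot: [-2.301, -2.133, 0.002]
ft_force: [0.3, 0.6, -1.6]
grip_width: 0.573
grip_force: 39.9
shift mm [ -1.7   2.7 116.1] turn [-0.2 -0.1  0.2] | tcp [ 0.4924 -0.0496  0.2151] j7 -0.04 F [ 0.3  0.6 -1.6] grip 0.573 39.9 t 8.3
```

```bash
python3 -m handwheel '[{"x":-0.002,"y":0.002,"z":0.03,"wx":0,"wy":0,"wz":0},{"x":-0.002,"y":0.002,"z":0.06,"wx":0,"wy":0,"wz":0},{"x":-0.002,"y":0.002,"z":0.085,"wx":0,"wy":0,"wz":0},{"x":-0.002,"y":0.002,"z":0.085,"wx":0,"wy":0,"wz":0},{"x":-0.002,"y":0.002,"z":0.085,"wx":0,"wy":0,"wz":0},{"x":-0.002,"y":0.002,"z":0.085,"wx":0,"wy":0,"wz":0},{"x":-0.002,"y":0.002,"z":0.085,"wx":0,"wy":0,"wz":0},{"x":-0.002,"y":0.002,"z":0.085,"wx":0,"wy":0,"wz":0}]'
python3 -c "
from h import *
plan([.4945,-.0512,.099],-4.5)
shot('wrist','w5.png');shot('scene','s5.png')
a=cv2.imread('pics/s5.png');cv2.imwrite('pics/s5c.png',cv2.resize(a[140:240,270:400],None,fx=5,fy=5,interpolation=3))"
```

```text
time: 8.97
position: [0.4965, -0.0529, 0.1337]
tool_rot: [2.302, 2.133, 0.002]
ft_force: [-0.2, -0.1, -0.7]
grip_width: 0.572
grip_force: 39.9
shift mm [ 1.5 -2.2 34.7] turn [0.2 0.  0.1] | tcp [ 0.4965 -0.0529  0.1337] j7 -0.09 F [-0.2 -0.1 -0.7] grip 0.572 39.9 t 9.0
```

View pics/w5.png

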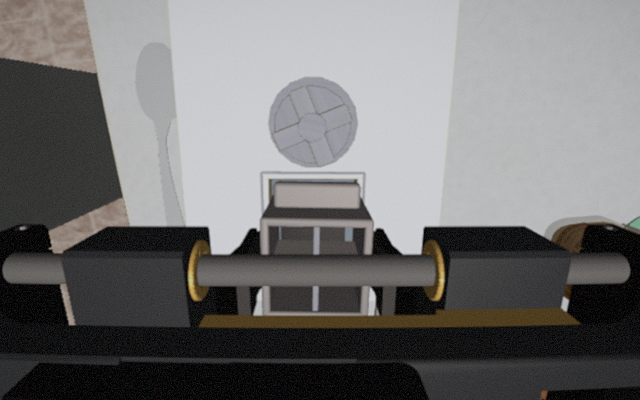

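```bash
python3 - <<'E'
from h import *
s=ctrl.get_state(); print(s['position'].round(4))
d=ctrl.get_image('wrist'); d['c2w']=d['hand_eye'].copy(); d['c2w'][2,3]-=.003
g=cv2.cvtColor(d['image'],cv2.COLOR_RGB2GRAY).astype(int)
print('col 268',[(r,g[r,268]) for r in range(166,186)])
print('col 350',[(r,g[r,350]) for r in range(166,186)])
print('row 195',[(c,g[195,c]) for c in list(range(255,278))+list(range(356,372))])
z=s['position'][2]-.095
for p in ((262,173),(365,173),(262,195),(365,195),(313,122),(313,102)): print(p,onz(d,p,z if p[1]>150 else s['position'][2]-.15).round(4))
for p,q in (((274,195),-.005),((360,195),-.005),((260,222),-.023),((373.5,222),-.023)): print(p,onz(d,p,q).round(4))
E
```

```text
[ 0.496  -0.0531  0.1332]
col 268 [(166, np.int64(206)), (167, np.int64(206)), (168, np.int64(206)), (169, np.int64(204)), (170, np.int64(193)), (171, np.int64(169)), (172, np.int64(158)), (173, np.int64(176)), (174, np.int64(199)), (175, np.int64(207)), (176, np.int64(204)), (177, np.int64(200)), (178, np.int64(188)), (179, np.int64(173)), (180, np.int64(171)), (181, np.int64(176)), (182, np.int64(179)), (183, np.int64(182)), (184, np.int64(183)), (185, np.int64(188))]
col 350 [(166, np.int64(204)), (167, np.int64(205)), (168, np.int64(206)), (169, np.int64(207)), (170, np.int64(204)), (171, np.int64(188)), (172, np.int64(154)), (173, np.int64(162)), (174, np.int64(188)), (175, np.int64(203)), (176, np.int64(206)), (177, np.int64(205)), (178, np.int64(178)), (179, np.int64(139)), (180, np.int64(131)), (181, np.int64(121)), (182, np.int64(81)), (183, np.int64(79)), (184, np.int64(98)), (185, np.int64(124))]
row 195 [(255, np.int64(207)), (256, np.int64(205)), (257, np.int64(207)), (258, np.int64(205)), (259, np.int64(207)), (260, np.int64(203)), (261, np.int64(182)), (262, np.int64(1
[... 350 characters left out ...]
6)), (357, np.int64(159)), (358, np.int64(140)), (359, np.int64(134)), (360, np.int64(167)), (361, np.int64(201)), (362, np.int64(206)), (363, np.int64(174)), (364, np.int64(153)), (365, np.int64(169)), (366, np.int64(196)), (367, np.int64(206)), (368, np.int64(207)), (369, np.int64(207)), (370, np.int64(208)), (371, np.int64(205))]
(262, 173) [ 0.0315 -0.0318  0.0382]
(365, 173) [0.0315 0.0307 0.0382]
(262, 195) [ 0.0177 -0.0323  0.0382]
(365, 195) [0.0177 0.0312 0.0382]
(313, 122) [ 0.0631 -0.0004 -0.0168]
(313, 102) [ 0.0714 -0.0004 -0.0168]
(274, 195) [ 0.0282 -0.0195 -0.005 ]
(360, 195) [ 0.0282  0.0222 -0.005 ]
(260, 222) [ 0.0204 -0.0237 -0.023 ]
(373.5, 222) [ 0.0204  0.0261 -0.023 ]
```

The view shows the seat rim corners at (262,173) and (365,173) with the grid just above. The grid needs about -1.8 mm in tool y and +2.2 mm in tool x. Correcting, then lowering slowly.

```bash
python3 -m handwheel '[{"x":0.0022,"y":-0.0018,"z":0,"wx":0,"wy":0,"wz":0},{"x":0.0022,"y":-0.0018,"z":0.005,"wx":0,"wy":0,"wz":0},{"x":0.0022,"y":-0.0018,"z":0.010,"wx":0,"wy":0,"wz":0},{"x":0.0022,"y":-0.0018,"z":0.014,"wx":0,"wy":0,"wz":0},{"x":0.0022,"y":-0.0018,"z":0.017,"wx":0,"wy":0,"wz":0},{"x":0.0022,"y":-0.0018,"z":0.02,"wx":0,"wy":0,"wz":0},{"x":0.0022,"y":-0.0018,"z":0.023,"wx":0,"wy":0,"wz":0},{"x":0.0022,"y":-0.0018,"z":0.023,"wx":0,"wy":0,"wz":0}]'
python3 -c "
from h import *
plan([.4945,-.0512,.099],-4.5)"
```

```text
time: 9.78
position: [0.4932, -0.0506, 0.1082]
tool_rot: [-2.304, -2.134, 0.001]
ft_force: [0.8, 0.1, -1.5]
grip_width: 0.574
grip_force: 39.9
shift mm [-0.5  1.4  9.2] turn [-0.1 -0.   0.1] | tcp [ 0.4932 -0.0506  0.1082] j7 -0.11 F [ 0.8  0.1 -1.5] grip 0.574 39.9 t 9.8
```

```bash
python3 -m handwheel '[{"x":0,"y":0,"z":0.003,"wx":0,"wy":0,"wz":0},{"x":0,"y":0,"z":0.006,"wx":0,"wy":0,"wz":0},{"x":0,"y":0,"z":0.008,"wx":0,"wy":0,"wz":0},{"x":0,"y":0,"z":0.01,"wx":0,"wy":0,"wz":0},{"x":0,"y":0,"z":0.01,"wx":0,"wy":0,"wz":0},{"x":0,"y":0,"z":0.01,"wx":0,"wy":0,"wz":0}]'
python3 -c "
from h import *
plan([.4945,-.0512,.099],-4.5)"
```

```text
time: 10.28
position: [0.4938, -0.0506, 0.0991]
tool_rot: [2.304, 2.135, 0.0]
ft_force: [0.1, -0.9, -0.7]
grip_width: 0.573
grip_force: 39.9
shift mm [-0.5  0.8  0.1] turn [0.  0.  0.1] | tcp [ 0.4938 -0.0506  0.0991] j7 -0.12 F [ 0.1 -0.9 -0.7] grip 0.573 39.9 t 10.3
```

Essentially on the floor. I'll release with partial opening, then rise.

```bash
python3 -m handwheel '[{"x":0,"y":0,"z":0.002,"wx":0,"wy":0,"wz":0},{"x":0,"y":0,"z":0.002,"wx":0,"wy":0,"wz":0},{"x":0,"y":0,"z":0.001,"wx":0,"wy":0,"wz":0},{"x":0,"y":0,"z":0.001,"wx":0,"wy":0,"wz":0},{"x":0,"y":0,"z":0.001,"wx":0,"wy":0,"wz":0},{"x":0,"y":0,"z":-0.03,"wx":0,"wy":0,"wz":0},{"x":0,"y":0,"z":-0.07,"wx":0,"wy":0,"wz":0},{"x":0,"y":0,"z":-0.11,"wx":0,"wy":0,"wz":0},{"x":0,"y":0,"z":-0.11,"wx":0,"wy":0,"wz":0},{"x":0,"y":0,"z":-0.11,"wx":0,"wy":0,"wz":0}]' 0.075
python3 -c "
from h import *
plan([.49,-.05,.2],-4.5)
d=shot('wrist','w6.png')
d=shot('top','t6.png')"
```

```text
time: 11.12
position: [0.4955, -0.0509, 0.2116]
tool_rot: [2.301, 2.131, 0.004]
ft_force: [-0.6, 0.5, -0.1]
grip_width: 0.861
grip_force: 0.0
shift mm [ 0.5 -5.6 11.6] turn [0.3 0.1 0.1] | tcp [ 0.4955 -0.0509  0.2116] j7 -0.04 F [-0.6  0.5 -0.1] grip 0.861 0.0 t 11.1
```

View pics/w6.png

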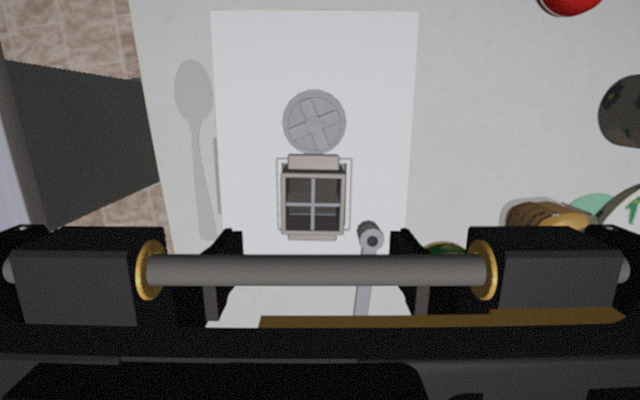

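The coarse grid sits square and centred at (314,203), with the lever open at lower right. Next I'll swing the lever shut.

```bash
python3 -m handwheel '[{"x":-0.133,"y":0.081,"z":0,"wx":0,"wy":0,"wz":0},{"x":-0.133,"y":0.081,"z":0,"wx":0,"wy":0,"wz":0},{"x":-0.133,"y":0.081,"z":0,"wx":0,"wy":0,"wz":0},{"x":-0.133,"y":0.081,"z":0,"wx":0,"wy":0,"wz":0},{"x":-0.133,"y":0.081,"z":0,"wx":0,"wy":0,"wz":0},{"x":-0.133,"y":0.081,"z":0.0,"wx":0,"wy":0,"wz":0},{"x":-0.133,"y":0.081,"z":0.0,"wx":0,"wy":0,"wz":0},{"x":-0.133,"y":0.081,"z":0.0,"wx":0,"wy":0,"wz":0},{"x":-0.133,"y":0.081,"z":0,"wx":0,"wy":0,"wz":0},{"x":-0.133,"y":0.081,"z":0,"wx":0,"wy":0,"wz":0}]' 0.0 10
python3 -c "
from h import *
plan([.566,-.19,.123],-4.5)
d=shot('top'); cv2.imwrite('pics/t7.png',cv2.resize(d['image'][180:260,290:440],None,fx=5,fy=5,interpolation=3)[:,:,::-1])"
```

```text
time: 12.05
position: [0.5641, -0.1882, 0.2092]
tool_rot: [2.302, 2.137, -0.0]
ft_force: [1.2, -0.6, -0.2]
grip_width: 0.189
grip_force: 0.0
shift mm [-1.6  2.  86.2] turn [0.  0.  0.2] | tcp [ 0.5641 -0.1882  0.2092] j7 0.08 F [ 1.2 -0.6 -0.2] grip 0.189 0.0 t 12.1
```

```bash
python3 -m handwheel '[{"x":-0.002,"y":0.002,"z":0,"wx":0,"wy":0,"wz":0},{"x":-0.002,"y":0.002,"z":0,"wx":0,"wy":0,"wz":0},{"x":-0.002,"y":0.002,"z":0.03,"wx":0,"wy":0,"wz":0},{"x":-0.002,"y":0.002,"z":0.06,"wx":0,"wy":0,"wz":0},{"x":-0.002,"y":0.002,"z":0.085,"wx":0,"wy":0,"wz":0},{"x":-0.002,"y":0.002,"z":0.085,"wx":0,"wy":0,"wz":0},{"x":-0.002,"y":0.002,"z":0.085,"wx":0,"wy":0,"wz":0},{"x":-0.002,"y":0.002,"z":0.085,"wx":0,"wy":0,"wz":0}]'
python3 -c "
from h import *
for p in ((.548,-.1906),(.526,-.189),(.5027,-.1843),(.48,-.170),(.4598,-.1534),(.446,-.131),(.4383,-.1052),(.4389,-.0950)): plan([*p,.123],-4.5)"
```

```text
time: 12.77
position: [0.5671, -0.1918, 0.1256]
tool_rot: [2.303, 2.134, 0.002]
ft_force: [0.7, -0.3, -0.6]
grip_width: 0.009
grip_force: 0.0
shift mm [ -0.2 -19.2   2.6] turn [0.1 0.  0.1] | tcp [ 0.5671 -0.1918  0.1256] j7 0.05 F [ 0.7 -0.3 -0.6] grip 0.009 0.0 t 12.8
shift mm [ -0.3 -41.2   2.5] turn [0.1 0.  0.1] | tcp [ 0.5671 -0.1918  0.1256] j7 0.05 F [ 0.7 -0.3 -0.6] grip 0.009 0.0 t 12.8
shift mm [  2.6 -64.8   2.5] turn [0.1 0.  0.1] | tcp [ 0.5671 -0.1918  0.1256] j7 0.05 F [ 0.7 -0.3 -0.6] grip 0.009 0.0 t 12.8
shift mm [ 15.1 -88.5   2.4] turn [0.1 0.  0.1] | tcp [ 0.5671 -0.1918  0.1256] j7 0.05 F [ 0.7 -0.3 -0.6] grip 0.009 0.0 t 12.8
shift mm [  30.1 -110.     2.4] turn [0.1 0.  0.1] | tcp [ 0.5671 -0.1918  0.1256] j7 0.05 F [ 0.7 -0.3 -0.6] grip 0.009 0.0 t 12.8
shift mm [  51.4 -125.4    2.3] turn [0.1 0.  0.1] | tcp [ 0.5671 -0.1918  0.1256] j7 0.05 F [ 0.7 -0.3 -0.6] grip 0.009 0.0 t 12.8
shift mm [  76.5 -135.1    2.3] turn [0.1 0.  0.1] | tcp [ 0.5671 -0.1918  0.1256] j7 0.05 F [ 0.7 -0.3 -0.6] grip 0.009 0.0 t 12.8
shift mm [  86.7 -135.3    2.3] turn [0.1 0.  0.1] | tcp [ 0.5671 -0.1918  0.1256] j7 0.05 F [ 0.7 -0.3 -0.6] grip 0.009 0.0 t 12.8
```

```bash
python3 -m handwheel '[{"x":0,"y":-0.019,"z":0.002,"wx":0,"wy":0,"wz":0},{"x":0,"y":-0.041,"z":0.002,"wx":0,"wy":0,"wz":0},{"x":0.003,"y":-0.065,"z":0.002,"wx":0,"wy":0,"wz":0},{"x":0.015,"y":-0.088,"z":0.002,"wx":0,"wy":0,"wz":0},{"x":0.03,"y":-0.11,"z":0.002,"wx":0,"wy":0,"wz":0},{"x":0.051,"y":-0.125,"z":0.002,"wx":0,"wy":0,"wz":0},{"x":0.07,"y":-0.135,"z":0.002,"wx":0,"wy":0,"wz":0},{"x":0.08,"y":-0.135,"z":0.002,"wx":0,"wy":0,"wz":0},{"x":0.087,"y":-0.135,"z":0.002,"wx":0,"wy":0,"wz":0},{"x":0.087,"y":-0.135,"z":0.002,"wx":0,"wy":0,"wz":0}]'
python3 -c "
from h import *
plan([.4389,-.095,.123],-4.5)
d=shot('top'); cv2.imwrite('pics/t8.png',cv2.resize(d['image'][180:260,290:440],None,fx=5,fy=5,interpolation=3)[:,:,::-1])"
```

```text
time: 13.6
position: [0.4396, -0.0953, 0.1237]
tool_rot: [2.3, 2.133, -0.001]
ft_force: [-0.3, -1.7, 1.0]
grip_width: 0.008
grip_force: 0.7
shift mm [ 0.3 -0.7  0.7] turn [0.2 0.2 0.2] | tcp [ 0.4396 -0.0953  0.1237] j7 0.09 F [-0.3 -1.7  1. ] grip 0.008 0.7 t 13.6
```

View pics/t8.png

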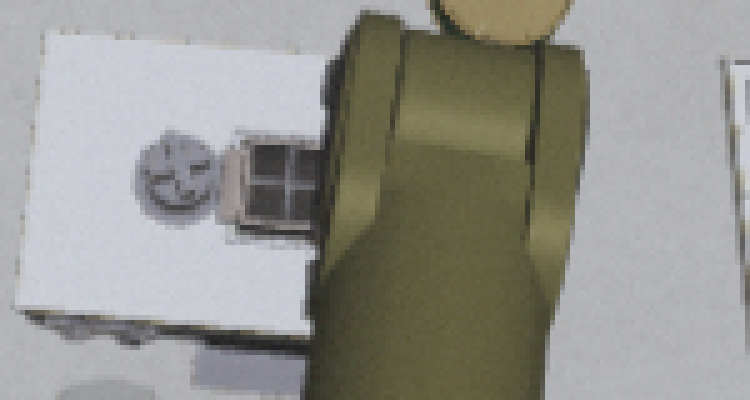

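The arm hides the lever, but the contact force suggests the stop. One small extra push to confirm, then I'll back off and lift.

```bash
python3 -m handwheel '[{"x":0.002,"y":0,"z":0,"wx":0,"wy":0,"wz":0},{"x":0.004,"y":0,"z":0,"wx":0,"wy":0,"wz":0},{"x":0.004,"y":0,"z":0,"wx":0,"wy":0,"wz":0}]'
python3 -m handwheel '[{"x":-0.012,"y":0,"z":0,"wx":0,"wy":0,"wz":0},{"x":-0.012,"y":0,"z":-0.04,"wx":0,"wy":0,"wz":0},{"x":-0.012,"y":0,"z":-0.08,"wx":0,"wy":0,"wz":0},{"x":-0.012,"y":0.0,"z":-0.13,"wx":0,"wy":0,"wz":0},{"x":0.1,"y":0.05,"z":-0.13,"wx":0,"wy":0,"wz":0},{"x":0.1,"y":0.05,"z":-0.13,"wx":0,"wy":0,"wz":0},{"x":0.1,"y":0.05,"z":-0.13,"wx":0,"wy":0,"wz":0},{"x":0.1,"y":0.05,"z":-0.13,"wx":0,"wy":0,"wz":0},{"x":0.1,"y":0.05,"z":-0.13,"wx":0,"wy":0,"wz":0}]' 0.087
python3 -c "
from h import *
plan([.5625,.196,.25],-9.4)
d=shot('wrist','w9.png')"
```

```text
time: 13.9
position: [0.4397, -0.0949, 0.1232]
tool_rot: [2.303, 2.129, -0.003]
ft_force: [-1.7, -10.0, 3.5]
grip_width: 0.005
grip_force: 4.7
time: 14.65
position: [0.4969, 0.0079, 0.2521]
tool_rot: [-2.297, -2.139, -0.003]
ft_force: [0.0, -1.6, -1.0]
grip_width: 0.602
grip_force: 0.0
shift mm [192.2  52.    2.7] turn [-0.  -0.2  5.3] | tcp [0.4969 0.0079 0.2521] j7 -0.14 F [ 0.  -1.6 -1. ] grip 0.602 0.0 t 14.7
```

View pics/w9.png

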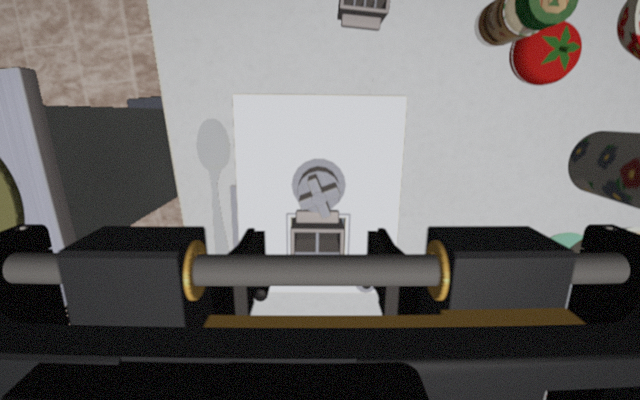

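The lever is shut: the force rose to 10 N at the stop, and post (261,294) and pivot (365,287) lie along the dicer's x. That is 15 pictures viewed, one over the limit of 14, so I view no more and work from numbers only. Next is the disc.

```bash
python3 -m handwheel '[{"x":0.27,"y":-0.01,"z":0,"wx":0,"wy":0,"wz":0},{"x":0.27,"y":-0.01,"z":0,"wx":0,"wy":0,"wz":0},{"x":0.27,"y":-0.01,"z":0,"wx":0,"wy":0,"wz":0},{"x":0.27,"y":-0.01,"z":0,"wx":0,"wy":0,"wz":0},{"x":0.27,"y":-0.01,"z":0,"wx":0,"wy":0,"wz":0},{"x":0.27,"y":-0.01,"z":0,"wx":0,"wy":0,"wz":0},{"x":0.27,"y":-0.01,"z":0,"wx":0,"wy":0,"wz":0},{"x":0.27,"y":-0.01,"z":0,"wx":0,"wy":0,"wz":0},{"x":0.27,"y":-0.01,"z":0,"wx":0,"wy":0,"wz":0},{"x":0.27,"y":-0.01,"z":0,"wx":0,"wy":0,"wz":0}]'
python3 - <<'E'
from h import *
plan([.47,.28,.25],0)
d=shot('wrist','w10.png'); d['c2w'][2,3]+=.003; im=d['image'].astype(int)
h=proj(d,[.463,.35,.044]); print('hub pred',h)
x,y=h.astype(int)
rb=im[...,0]-im[...,2]
print(rb[max(y-40,0):y+41:5,x-40:x+41:5])
print(im.mean(2).astype(int)[max(y-40,0):y+41:5,x-40:x+41:5])
E
```

```text
time: 15.53
position: [0.5074, 0.2727, 0.2512]
tool_rot: [2.308, 2.131, -0.003]
ft_force: [0.5, -0.3, -0.6]
grip_width: 1.002
grip_force: 0.0
shift mm [  4.3 -37.9   1.2] turn [-0.1  0.1 -4.6] | tcp [0.5074 0.2727 0.2512] j7 -0.81 F [ 0.5 -0.3 -0.6] grip 1.002 0.0 t 15.5
hub pred [267.47509057 106.03565514]
[[ -8  -8 -10  -8 -10  -9  -8  -6  -9  -6  -7  -9  -8  -8  -5  -8  -9]
 [-10  -9  -6  -7  -8  -8  -9  -9  -9  -8 -11  -9  -8  -9  -9  -9 -10]
 [-10  -7  -7  -8  -8  -7  -9   5   3   6   3  -9  -9  -9  -8  -9  -8]
 [ -8  -7 -10  -8 -11  -8   8   9   7   9   9  10   5  -7  -8  -9  -8]
 [  6  -4  -8  -7  -8  -3   8   8   8   9   7   6   7   5  -9  -8  -7]
 [-14  -6   2  -4  -7  11   9   7  -5   1   9   8   9   7  -8  -9  -8]
 [-12 -13 -14 -10  -5   9  10  -7  -8  -9  -1  11  10   8   5  -8  -8]
 [ -9  -9 -12 -13  -4   9  10  -6  -7 -10  -9   8   8   1   8 -11 -13]
 [ -9  -8  -7  -9   9   7  11  -9  -8 -10  -1   6   8  11   8 -13 -10]
 [ -7  -7  -6  -7   7   8   9   8  -1   3  11   7   4  10  -3   3  -2]
 [ -9  -8  -7 -10  -9  -2  10  10  11  10  11   7  11  12  -9  -7  -8]
 [ -9  -9 
[... 924 characters left out ...]
176 174 119 152 155 166 160 165 165 166 146  66 158 172 175]
 [159 164 159 164 127 151 156 163 166 161 162 165 134 149 156 175 176]
 [160 166 164 161 125 150 157 161 162 161 168 158  81 168 151  63  92]
 [163 161 164 162 164 113 132 157 163 168 169 139 119 169 163 165 151]
 [162 164 162 163 165 161 153 133 127 154 165 102 171 154 157 163 165]
 [163 165 162 166 159 161 163 151 158 149 122 129 165 163 165 165 164]
 [162 163 166 165 163 162 165 161 158 165 168 167 163 159 166 164 167]
 [162 164 161 161 162 165 163 160 163 164 159 164 165 162 166 165 166]
 [167 165 164 160 161 165 161 162 163 165 165 165 159 167 165 167 165]
 [161 164 166 162 164 164 164 160 166 163 167 166 161 166 164 164 165]]
```

```bash
python3 -m handwheel '[{"x":0.007,"y":-0.042,"z":0.04,"wx":0,"wy":0,"wz":0},{"x":0.007,"y":-0.042,"z":0.08,"wx":0,"wy":0,"wz":0},{"x":0.007,"y":-0.042,"z":0.1,"wx":0,"wy":0,"wz":0},{"x":0.007,"y":-0.042,"z":0.1,"wx":0,"wy":0,"wz":0},{"x":0.007,"y":-0.042,"z":0.1,"wx":0,"wy":0,"wz":0},{"x":0.007,"y":-0.042,"z":0.1,"wx":0,"wy":0,"wz":0},{"x":0.007,"y":-0.042,"z":0.1,"wx":0,"wy":0,"wz":0}]'
cat > hub.py <<'E'
from h import *
d=shot('wrist','hub.png'); d['c2w'][2,3]+=.003; im=cv2.GaussianBlur(d['image'],(3,3),0).astype(int)
s=ctrl.get_state(); M=R.from_rotvec(s['tool_rot']).as_matrix()
def run(h):
    m=((im[...,0]-im[...,2])>1).astype(np.uint8); x,y=h.astype(int)
    w=np.zeros_like(m); cv2.circle(w,(x,y),75,1,-1); m=cv2.morphologyEx(m&w,cv2.MORPH_OPEN,np.ones((3,3)))
    cs,_=cv2.findContours(m,cv2.RETR_EXTERNAL,cv2.CHAIN_APPROX_NONE)
    c=max(cs,key=cv2.contourArea)[:,0]
    P=np.array([onz(d,p,.044)[:2] for p in c],np.float32)*1000
    r=cv2.minAreaRect(P); print('px',c.min(0),c.max(0),'area',cv2.contourArea(c),'rect mm',r)
run(proj(d,[.463,.35,.044]))
print('cam',d['c2w'][:3,3].round(4),'tool',s['position'].round(4),'bias-y dir',M[:,1].round(3))
E
python3 hub.py
```

```text
time: 16.17
position: [0.4674, 0.2856, 0.1544]
tool_rot: [2.306, 2.132, 0.006]
ft_force: [0.4, 0.8, 0.0]
grip_width: 0.997
grip_force: 0.0
px [272  77] [337 144] area 3458.0 rect mm ((465.1238708496094, 354.345703125), (51.38395309448242, 51.55403518676758), 85.47703552246094)
cam [0.4727 0.352  0.3189] tool [0.4672 0.2857 0.1542] bias-y dir [ 0.997 -0.078  0.003]
```

```bash
cat >> hub.py <<'E'
m=((im[...,0]-im[...,2])>1).astype(np.uint8); x,y=proj(d,[.465,.354,.044]).astype(int)
w=np.zeros_like(m); cv2.circle(w,(x,y),60,1,-1); m=cv2.morphologyEx(m&w,cv2.MORPH_OPEN,np.ones((3,3)))
cs,_=cv2.findContours(m,cv2.RETR_EXTERNAL,cv2.CHAIN_APPROX_NONE); c=max(cs,key=cv2.contourArea)
h=cv2.convexHull(c); a=cv2.approxPolyDP(h,1.5,True)[:,0]
Q=np.array([onz(d,p,.044)[:2]*1000 for p in a]); print(a.tolist())
for i in range(len(Q)):
    v=Q[(i+1)%len(Q)]-Q[i]; print(Q[i].round(1),'len',np.linalg.norm(v).round(1),'ang',(np.degrees(np.arctan2(v[1],v[0]))%90).round(1))
g=im.mean(2).astype(np.uint8)[70:150:2,262:346:2]
for r in g: print(' '.join('%3d'%v for v in r))
E
python3 hub.py
```

```text
px [272  77] [338 144] area 3473.0 rect mm ((465.5094299316406, 354.5950012207031), (51.82499694824219, 51.80926513671875), 52.54202651977539)
cam [0.4725 0.3522 0.3187] tool [0.4668 0.2858 0.1539] bias-y dir [ 0.997 -0.078  0.003]
[[312, 77], [326, 84], [336, 97], [338, 115], [336, 123], [328, 135], [316, 143], [301, 144], [285, 137], [272, 123], [273, 103], [280, 88], [291, 77]]
[472.9 379.6] len 12.0 ang 60.0
[483.3 373.6] len 12.5 ang 34.6
[490.4 363.3] len 13.8 ang 2.9
[491.1 349.5] len 6.4 ang 72.0
[489.1 343.5] len 11.3 ang 51.9
[482.1 334.6] len 11.5 ang 29.0
[472. 329.] len 12.1 ang 89.3
[460.  329.1] len 13.9 ang 61.9
[447.7 335.7] len 14.9 ang 38.1
[438.5 347.4] len 15.4 ang 81.0
[440.9 362.7] len 12.7 ang 58.5
[447.5 373.4] len 11.9 ang 38.7
[456.8 380.9] len 16.2 ang 85.5
149 149 150 152 153 152 152 150 150 152 152 154 153 151 153 153 152 156 154 153 153 154 152 152 152 152 152 155 154 152 151 153 154 154 154 155 155 156 153 153 155 156
149 149 151 153 152 153 151 150 151 152 153 153 152 152 152 152 153 155 153 153 152 152 152 153 152 152 153 156 153 150 152 155 154 153 
[... 5715 characters left out ...]
 153 153 155 155 157 156 155
154 155 157 156 153 153 156 153 153 153 152 156 157 156 148 147 147 149 154 159 159 149 129 111 110 120 124 121 120 142 155 157 156 157 155 151 152 155 157 158 156 156
154 156 157 154 152 155 155 154 153 152 153 157 157 155 153 152 152 148 145 143 147 148 147 135 127 124 120 124 145 158 157 156 155 155 153 153 154 156 157 156 156 157
155 158 158 154 153 156 154 154 153 153 154 157 156 155 153 153 153 153 153 151 150 150 152 153 158 155 151 153 158 158 156 156 156 154 153 152 155 157 158 156 156 157
156 159 156 152 155 155 155 153 153 155 156 157 156 152 153 153 153 153 153 154 156 155 154 157 156 153 156 158 158 156 156 156 156 153 152 153 155 157 156 155 157 158
```

```bash
cat > hub.py <<'E'
from h import *
import sys
d=shot('wrist','hub.png'); d['c2w'][2,3]+=.003; g=cv2.cvtColor(d['image'],cv2.COLOR_RGB2GRAY)
g=cv2.GaussianBlur(g,(3,3),0)
h=proj(d,[float(sys.argv[1]),float(sys.argv[2]),.042]).astype(int)
w=np.zeros_like(g); cv2.circle(w,tuple(int(v) for v in h),45,1,-1)
n,l,st,_=cv2.connectedComponentsWithStats(((g<124)&(w>0)).astype(np.uint8))
i=1+np.argmax(st[1:,2]); pts=np.argwhere(l==i)[:,::-1]
P=np.array([onz(d,p,.042)[:2]*1000 for p in pts],np.float32)
r=cv2.minAreaRect(P); print('n',len(pts),'px',pts.min(0),pts.max(0),'rect',r)
H=cv2.convexHull(pts.astype(np.int32)); a=cv2.approxPolyDP(H,2.5,True)[:,0]
Q=np.array([onz(d,p,.042)[:2]*1000 for p in a])
for j in range(len(Q)):
    v=Q[(j+1)%len(Q)]-Q[j]; print(Q[j].round(1),a[j],'len',np.linalg.norm(v).round(1),'ang',(np.degrees(np.arctan2(v[1],v[0]))%90).round(1))
E
python3 hub.py .465 .354
```

```text
n 618 px [272  76] [338 144] rect ((464.2598876953125, 355.1095886230469), (44.361629486083984, 44.9337158203125), 61.30611038208008)
[491.5 361.8] [338  99] len 34.3 ang 64.3
[476.6 330.9] [322 140] len 5.8 ang 29.1
[471.6 328.1] [316 144] len 38.6 ang 61.2
[437.7 346.7] [272 124] len 32.2 ang 67.1
[450.3 376.4] [284  84] len 8.1 ang 42.5
[456.3 381.9] [291  76] len 6.2 ang 85.5
[462.5 381.4] [299  76] len 29.1 ang 61.3
[487.9 367.4] [333  92] len 6.6 ang 32.6
```

Hub outline is 44.4 × 44.9 mm (it must be 44), yaw ≈ 62.5° mod 90, centre ≈ (.4626,.3552) after the bias correction.

```bash
python3 -c "
from h import *
plan([.4626,.3552,.13],-27.5)"
```

```text
shift mm [68.9 -9.3 23.6] turn [ 0.1 -0.1 23.1] | tcp [0.4665 0.2858 0.1535] j7 -0.88 F [0.  0.9 0.1] grip 1.001 0.0 t 16.3
```

```bash
python3 -m handwheel '[{"x":0.03,"y":-0.009,"z":0.01,"wx":0,"wy":0,"wz":7},{"x":0.069,"y":-0.009,"z":0.02,"wx":0,"wy":0,"wz":14},{"x":0.069,"y":-0.009,"z":0.023,"wx":0,"wy":0,"wz":21},{"x":0.069,"y":-0.009,"z":0.023,"wx":0,"wy":0,"wz":23},{"x":0.069,"y":-0.009,"z":0.023,"wx":0,"wy":0,"wz":23},{"x":0.069,"y":-0.009,"z":0.023,"wx":0,"wy":0,"wz":23},{"x":0.069,"y":-0.009,"z":0.023,"wx":0,"wy":0,"wz":23}]'
python3 hub.py .4626 .3552; python3 -c "
from h import *
plan([.4626,.3552,.02],-27.5)"
```

```text
time: 16.9
position: [0.4621, 0.3547, 0.1295]
tool_rot: [2.683, 1.633, 0.001]
ft_force: [-0.3, -0.3, 1.0]
grip_width: 1.004
grip_force: 0.0
n 917 px [288 167] [346 226] rect ((465.7155456542969, 357.773193359375), (46.908626556396484, 44.12966537475586), 61.70061492919922)
[492.  368.9] [341 169] len 10.7 ang 84.4
[490.9 358.2] [346 182] len 33.6 ang 58.6
[473.4 329.6] [342 224] len 39.2 ang 63.9
[438.3 346.8] [292 225] len 16.5 ang 72.5
[443.2 362.5] [288 205] len 29.1 ang 54.1
[460.3 386.1] [293 168] len 36.1 ang 61.5
shift mm [7.000e-01 1.000e-01 1.094e+02] turn [ 0.  -0.   0.1] | tcp [0.4621 0.3546 0.1294] j7 -1.42 F [ 0.1 -0.1 -0.2] grip 0.998 0.0 t 16.9
```

```bash
python3 -m handwheel '[{"x":0,"y":0,"z":0.03,"wx":0,"wy":0,"wz":0},{"x":0,"y":0,"z":0.06,"wx":0,"wy":0,"wz":0},{"x":0,"y":0,"z":0.085,"wx":0,"wy":0,"wz":0},{"x":0,"y":0,"z":0.1,"wx":0,"wy":0,"wz":0},{"x":0,"y":0,"z":0.109,"wx":0,"wy":0,"wz":0},{"x":0,"y":0,"z":0.109,"wx":0,"wy":0,"wz":0},{"x":0,"y":0,"z":0.109,"wx":0,"wy":0,"wz":0}]'
python3 -m handwheel '[{"x":0,"y":0,"z":0,"wx":0,"wy":0,"wz":0},{"x":0,"y":0,"z":0,"wx":0,"wy":0,"wz":0},{"x":0,"y":0,"z":0,"wx":0,"wy":0,"wz":0},{"x":0,"y":0,"z":0,"wx":0,"wy":0,"wz":0},{"x":0,"y":0,"z":0,"wx":0,"wy":0,"wz":0},{"x":0,"y":0,"z":0,"wx":0,"wy":0,"wz":0},{"x":0,"y":0,"z":0,"wx":0,"wy":0,"wz":0},{"x":0,"y":0,"z":0,"wx":0,"wy":0,"wz":0},{"x":0,"y":0,"z":0,"wx":0,"wy":0,"wz":0}]' 0.03 50
python3 -c "
from h import *
plan([.4626,.3552,.02],-27.5)"
```

```text
time: 17.53
position: [0.462, 0.3553, 0.0207]
tool_rot: [-2.684, -1.632, -0.001]
ft_force: [-0.1, -0.2, 0.4]
grip_width: 1.004
grip_force: 0.0
time: 18.28
position: [0.4618, 0.3548, 0.02]
tool_rot: [2.684, 1.632, 0.0]
ft_force: [1.0, 0.0, 1.0]
grip_width: 0.5
grip_force: 49.8
shift mm [0.7 0.5 0. ] turn [ 0.  -0.   0.1] | tcp [0.4618 0.3548 0.02  ] j7 -1.51 F [1. 0. 1.] grip 0.5 49.8 t 18.3
```

```bash
python3 -m handwheel '[{"x":0,"y":0,"z":-0.02,"wx":0,"wy":0,"wz":0},{"x":0,"y":0,"z":-0.05,"wx":0,"wy":0,"wz":0},{"x":0,"y":0,"z":-0.09,"wx":0,"wy":0,"wz":0},{"x":0,"y":0,"z":-0.13,"wx":0,"wy":0,"wz":0},{"x":0,"y":0,"z":-0.17,"wx":0,"wy":0,"wz":0},{"x":0,"y":0,"z":-0.2,"wx":0,"wy":0,"wz":0},{"x":0,"y":0,"z":-0.2,"wx":0,"wy":0,"wz":0},{"x":0,"y":0,"z":-0.2,"wx":0,"wy":0,"wz":0}]'
cat > shaft.py <<'E'
from h import *
d=ctrl.get_image('wrist')
def T(pos,rv):
    t=np.eye(4);t[:3,:3]=R.from_rotvec(rv).as_matrix();t[:3,3]=pos;he=d['hand_eye'].copy();he[2,3]-=.003;return t@he
for f,pos,rv in (('w5.png',(.496,-.0531,.1332),(2.302,2.133,.002)),('w6.png',(.4955,-.0509,.2116),(2.301,2.131,.004)),('w1.png',(.4905,-.0535,.2495),(-2.229,-2.214,.002))):
    d['c2w']=T(pos,rv); g=cv2.cvtColor(cv2.imread('pics/'+f),cv2.COLOR_BGR2GRAY)
    h=proj(d,[.5,.0075,.126]).astype(int)
    w=np.zeros_like(g); rr=int(.0235*338/(d['c2w'][2,3]-.126)); cv2.circle(w,tuple(int(v) for v in h),rr,1,-1)
    m=((g<193)&(w>0)).astype(np.uint8); m=cv2.morphologyEx(m,cv2.MORPH_OPEN,np.ones((3,3)))
    cs,_=cv2.findContours(m,cv2.RETR_EXTERNAL,cv2.CHAIN_APPROX_NONE); c=max(cs,key=cv2.contourArea)[:,0]
    P=np.array([onz(d,p,.126)[:2]*1000 for p in c],np.float32)
    print(f,'pred',h,rr,'ellipse mm',cv2.fitEllipse(P),'circ',cv2.minEnclosingCircle(P))
    # lug angle: ridge gradient directions inside r<17mm
    G=cv2.GaussianBlur(g,(3,3),0).astype(float); gx=cv2.Sobel(G,cv2.CV_64F,1,0);gy=cv2.Sobel(G,cv2.CV_64F,0,1)
    e=cv2.fitEllipse(c); yy,xx=np.mgrid[:400,:640]; k=(np.hypot(xx-e[0][0],yy-e[0][1])<.42*.75*sum(e[1])/2*1.0)
    mag=np.hypot(gx,gy)[k]; a=np.arctan2(gy,gx)[k]; v=(mag**2*np.exp(4j*a)).sum()
    print('   px',e,'img angle mod90',np.degrees(np.angle(v))/4, 'coh',abs(v)/(mag**2).sum())
E
python3 shaft.py; python3 -c "
from h import *
plan([.4985,.0075,.22],17.3)"
```

```text
time: 18.95
position: [0.4619, 0.3556, 0.2212]
tool_rot: [2.684, 1.632, 0.004]
ft_force: [0.2, -0.3, -3.5]
grip_width: 0.5
grip_force: 49.8
w5.png pred [312 126] 46 ellipse mm ((499.95196533203125, 8.193799018859863), (42.1230583190918, 44.110145568847656), 80.21324157714844) circ ((499.9479064941406, 8.635965347290039), 22.321331024169922)
   px ((312.3518981933594, 123.73104095458984), (86.44478607177734, 88.97158813476562), 100.8718032836914) img angle mod90 -21.402442892217113 coh 0.38740843341857306
w6.png pred [313 124] 31 ellipse mm ((499.5206604003906, 7.851879596710205), (43.103824615478516, 43.971343994140625), 83.24177551269531) circ ((499.49432373046875, 7.801130294799805), 22.250076293945312)
   px ((313.0295104980469, 123.96209716796875), (60.72655487060547, 60.91579818725586), 128.40065002441406) img angle mod90 -19.91162541203383 coh 0.48895737170819425
w1.png pred [325 120] 27 ellipse mm ((499.49407958984375, 7.471261024475098), (43.065311431884766, 44.04366683959961), 82.52251434326172) circ ((499.5250244140625, 7.565691947937012), 22.353307723999023)
   px ((325.0, 120.0), (53.028507232666016, 53.028507232666016), 0.0) img angle mod90 -15.889945843917822 coh 0.4694241369572098
shift mm [-290.9  192.8   -0.5] turn [ -0.    0.1 -44.7] | tcp [0.4611 0.3545 0.2192] j7 -1.37 F [-0.5 -0.2 -3.6] grip 0.5 49.8 t 19.0
```

```bash
sed -i 's/g<193/g<178/; s/\.0235\*338/.027*338/' shaft.py; python3 shaft.py
```

```text
w5.png pred [312 126] 53 ellipse mm ((500.1504211425781, 9.169384002685547), (43.589515686035156, 43.639652252197266), 97.81086730957031) circ ((500.1063537597656, 9.137414932250977), 22.232860565185547)
   px ((312.60589599609375, 121.61900329589844), (88.04861450195312, 89.78302001953125), 177.84744262695312) img angle mod90 -21.241486116826053 coh 0.3992944811907482
w6.png pred [313 124] 36 ellipse mm ((500.0176696777344, 8.162468910217285), (44.80254364013672, 49.43827819824219), 173.45005798339844) circ ((499.43701171875, 7.462743759155273), 25.31296730041504)
   px ((313.68402099609375, 123.29293823242188), (62.09589385986328, 69.66524505615234), 1.4337117671966553) img angle mod90 -20.0884492612564 coh 0.5332627353060703
w1.png pred [325 120] 31 ellipse mm ((499.7133483886719, 8.990941047668457), (46.032100677490234, 46.216156005859375), 105.79045867919922) circ ((499.7193603515625, 8.946907997131348), 23.54689598083496)
   px ((325.2652587890625, 118.06525421142578), (55.674293518066406, 56.85387420654297), 10.91987133026123) img angle mod90 -15.980801649614678 coh 0.5021610589184532
```

```bash
python3 -m handwheel '[{"x":-0.02,"y":0.013,"z":0,"wx":0,"wy":0,"wz":-5},{"x":-0.05,"y":0.033,"z":0,"wx":0,"wy":0,"wz":-10},{"x":-0.08,"y":0.053,"z":0,"wx":0,"wy":0,"wz":-15},{"x":-0.11,"y":0.073,"z":0,"wx":0,"wy":0,"wz":-20},{"x":-0.14,"y":0.093,"z":0,"wx":0,"wy":0,"wz":-25},{"x":-0.17,"y":0.113,"z":0,"wx":0,"wy":0,"wz":-30},{"x":-0.2,"y":0.133,"z":0,"wx":0,"wy":0,"wz":-35},{"x":-0.23,"y":0.153,"z":0,"wx":0,"wy":0,"wz":-40},{"x":-0.26,"y":0.173,"z":0,"wx":0,"wy":0,"wz":-44},{"x":-0.291,"y":0.193,"z":0,"wx":0,"wy":0,"wz":-44}]'
python3 -m handwheel '[{"x":0,"y":0,"z":0,"wx":0,"wy":0,"wz":0},{"x":0,"y":0,"z":0,"wx":0,"wy":0,"wz":0},{"x":0,"y":0,"z":0,"wx":0,"wy":0,"wz":0},{"x":0,"y":0,"z":0,"wx":0,"wy":0,"wz":0}]'
python3 -c "
from h import *
plan([.4985,.0077,.22],16.8)"
```

```text
time: 19.88
position: [0.4974, 0.0059, 0.2178]
tool_rot: [-1.872, -2.519, 0.003]
ft_force: [0.4, 0.1, -2.4]
grip_width: 0.503
grip_force: 49.8
time: 20.22
position: [0.4982, 0.0093, 0.2189]
tool_rot: [-1.873, -2.519, 0.001]
ft_force: [1.1, 0.6, -2.2]
grip_width: 0.499
grip_force: 49.8
shift mm [-1.7 -0.2 -1.1] turn [-0.1 -0.1 -0.1] | tcp [0.4982 0.0093 0.2189] j7 0.2 F [ 1.1  0.6 -2.2] grip 0.499 49.8 t 20.2
```

```bash
python3 -m handwheel '[{"x":-0.0015,"y":0,"z":0.02,"wx":0,"wy":0,"wz":0},{"x":-0.0015,"y":0,"z":0.04,"wx":0,"wy":0,"wz":0},{"x":-0.0015,"y":0,"z":0.045,"wx":0,"wy":0,"wz":0},{"x":-0.0015,"y":0,"z":0.048,"wx":0,"wy":0,"wz":0},{"x":-0.0015,"y":0,"z":0.051,"wx":0,"wy":0,"wz":0},{"x":-0.0015,"y":0,"z":0.054,"wx":0,"wy":0,"wz":0},{"x":-0.0015,"y":0,"z":0.056,"wx":0,"wy":0,"wz":0},{"x":-0.0015,"y":0,"z":0.056,"wx":0,"wy":0,"wz":0}]'
python3 -c "
from h import *
plan([.4985,.0077,.146],16.8)"
```

```text
time: 20.88
position: [0.4996, 0.0065, 0.1641]
tool_rot: [1.877, 2.519, 0.0]
ft_force: [-0.7, -0.8, -2.5]
grip_width: 0.5
grip_force: 49.8
shift mm [ 1.5 -0.7 18.1] turn [ 0.   0.  -0.2] | tcp [0.4996 0.0065 0.1641] j7 0.17 F [-0.7 -0.8 -2.5] grip 0.5 49.8 t 20.9
```

No contact force, and the disc is already 6 mm below the lug tops, so it is meshing. Continuing.

```bash
python3 -m handwheel '[{"x":0,"y":0,"z":0.004,"wx":0,"wy":0,"wz":0},{"x":0,"y":0,"z":0.008,"wx":0,"wy":0,"wz":0},{"x":0,"y":0,"z":0.012,"wx":0,"wy":0,"wz":0},{"x":0,"y":0,"z":0.015,"wx":0,"wy":0,"wz":0},{"x":0,"y":0,"z":0.017,"wx":0,"wy":0,"wz":0},{"x":0,"y":0,"z":0.018,"wx":0,"wy":0,"wz":0},{"x":0,"y":0,"z":0.018,"wx":0,"wy":0,"wz":0}]'
python3 -c "
from h import *
plan([.4985,.0077,.146],16.8)"
```

```text
time: 21.47
position: [0.4995, 0.0064, 0.146]
tool_rot: [-1.877, -2.519, 0.0]
ft_force: [-0.0, 0.4, -2.6]
grip_width: 0.498
grip_force: 49.8
shift mm [ 1.6 -0.6  0. ] turn [-0.   0.  -0.2] | tcp [0.4995 0.0064 0.146 ] j7 0.15 F [-0.   0.4 -2.6] grip 0.498 49.8 t 21.5
```

```bash
python3 -m handwheel '[{"x":0,"y":0,"z":0.001,"wx":0,"wy":0,"wz":0},{"x":0,"y":0,"z":0.002,"wx":0,"wy":0,"wz":0},{"x":0,"y":0,"z":0.003,"wx":0,"wy":0,"wz":0},{"x":0,"y":0,"z":0.003,"wx":0,"wy":0,"wz":0}]'
```

```text
time: 21.8
position: [0.4997, 0.0063, 0.1458]
tool_rot: [1.877, 2.518, -0.003]
ft_force: [-9.3, 0.1, 18.9]
grip_width: 0.5
grip_force: 49.8
```

It is home: firm stop at TCP z .1458, which puts the underside at .126. Relaxing, releasing and lifting.

```bash
python3 -m handwheel '[{"x":0,"y":0,"z":-0.002,"wx":0,"wy":0,"wz":0},{"x":0,"y":0,"z":-0.002,"wx":0,"wy":0,"wz":0},{"x":0,"y":0,"z":-0.002,"wx":0,"wy":0,"wz":0},{"x":0,"y":0,"z":-0.002,"wx":0,"wy":0,"wz":0},{"x":0,"y":0,"z":-0.002,"wx":0,"wy":0,"wz":0},{"x":0,"y":0,"z":-0.03,"wx":0,"wy":0,"wz":0},{"x":0,"y":0,"z":-0.07,"wx":0,"wy":0,"wz":0},{"x":0,"y":0,"z":-0.11,"wx":0,"wy":0,"wz":0},{"x":0,"y":0,"z":-0.13,"wx":0,"wy":0,"wz":0},{"x":0,"y":0,"z":-0.13,"wx":0,"wy":0,"wz":0}]' 0.087
python3 -c "
from h import *
plan([.5625,.12,.22],-9.4)"
```

```text
time: 22.63
position: [0.5023, 0.0067, 0.2779]
tool_rot: [1.873, 2.513, 0.006]
ft_force: [0.6, 0.4, 0.1]
grip_width: 0.995
grip_force: 0.0
shift mm [91.6 89.7 58.3] turn [ 0.5  0.1 26. ] | tcp [0.5023 0.0067 0.2779] j7 0.23 F [0.6 0.4 0.1] grip 0.995 0.0 t 22.6
```

```bash
python3 -m handwheel '[{"x":0.03,"y":0.03,"z":0,"wx":0,"wy":0,"wz":7},{"x":0.06,"y":0.06,"z":0,"wx":0,"wy":0,"wz":14},{"x":0.1,"y":0.09,"z":0.02,"wx":0,"wy":0,"wz":21},{"x":0.1,"y":0.09,"z":0.058,"wx":0,"wy":0,"wz":26},{"x":0.1,"y":0.09,"z":0.058,"wx":0,"wy":0,"wz":26},{"x":0.1,"y":0.09,"z":0.058,"wx":0,"wy":0,"wz":26},{"x":0.1,"y":0.09,"z":0.058,"wx":0,"wy":0,"wz":26},{"x":0.1,"y":0.09,"z":0.058,"wx":0,"wy":0,"wz":26}]'
cat > grid.py <<'E'
from h import *
import sys
cx,cy=float(sys.argv[1]),float(sys.argv[2])
d=shot('wrist','med.png'); d['c2w'][2,3]+=.003; im=cv2.GaussianBlur(d['image'],(3,3),0).astype(int)
h=proj(d,[cx,cy,.045]); print('pred px',h.round(0),'cam',d['c2w'][:3,3].round(3))
m=(((im[...,0]-im[...,2])>2)|(im.mean(2)<150)).astype(np.uint8)
w=np.zeros_like(m); rr=int(.055*338/(d['c2w'][2,3]-.045)); cv2.circle(w,tuple(int(v) for v in h),rr,1,-1)
m=cv2.morphologyEx(m&w,cv2.MORPH_OPEN,np.ones((3,3)))
cs,_=cv2.findContours(m,cv2.RETR_EXTERNAL,cv2.CHAIN_APPROX_NONE); c=max(cs,key=cv2.contourArea)
a=cv2.approxPolyDP(c,2.5,True)[:,0]
for nm,z in (('top',.045),('flange',.027)):
    P=np.array([onz(d,p,z)[:2]*1000 for p in c[:,0]],np.float32); print(nm,cv2.minAreaRect(P))
Q=np.array([onz(d,p,.045)[:2]*1000 for p in a])
for j in range(len(Q)):
    v=Q[(j+1)%len(Q)]-Q[j]; print(a[j],Q[j].round(1),np.linalg.norm(v).round(1),(np.degrees(np.arctan2(v[1],v[0]))%90).round(1))
plan([cx,cy,.023],-9.4)
E
python3 grid.py .5625 .196
```

```text
time: 23.3
position: [0.5572, 0.127, 0.2151]
tool_rot: [2.395, 2.033, -0.001]
ft_force: [0.0, 0.1, 0.7]
grip_width: 0.999
grip_force: 0.0
pred px [308. 111.] cam [0.569 0.193 0.379]
top ((562.1152954101562, 196.7952880859375), (68.95730590820312, 49.72422790527344), 80.63739013671875)
flange ((561.7564086914062, 196.99453735351562), (72.66841125488281, 52.40031814575195), 80.63735961914062)
[289  72] [550.4 233.7] 9.2 67.9
[287  82] [546.9 225.2] 5.1 11.4
[282  84] [542.  224.2] 46.6 80.6
[283 134] [534.3 178.2] 6.9 46.9
[289 138] [539.4 173.5] 7.8 86.8
[290 146] [539.  165.7] 36.3 80.6
[327 146] [574.8 159.8] 8.8 74.7
[328 137] [577.1 168.2] 5.2 12.3
[333 135] [582.2 169.4] 46.6 80.2
[334  85] [590.2 215.3] 6.0 43.5
[329  81] [586.1 219.6] 8.1 87.8
[328  72] [586.4 227.7] 36.5 80.6
shift mm [ 69.3  -6.8 192.7] turn [ 0.1  0.  -0. ] | tcp [0.5576 0.1267 0.2158] j7 -0.6 F [-0.3  0.1  0.2] grip 1.0 0.0 t 23.4
```

```bash
python3 -m handwheel '[{"x":0.035,"y":-0.009,"z":0.02,"wx":0,"wy":0,"wz":0},{"x":0.07,"y":-0.009,"z":0.05,"wx":0,"wy":0,"wz":0},{"x":0.07,"y":-0.009,"z":0.09,"wx":0,"wy":0,"wz":0},{"x":0.07,"y":-0.009,"z":0.12,"wx":0,"wy":0,"wz":0},{"x":0.07,"y":-0.009,"z":0.15,"wx":0,"wy":0,"wz":0},{"x":0.07,"y":-0.009,"z":0.175,"wx":0,"wy":0,"wz":0},{"x":0.07,"y":-0.009,"z":0.192,"wx":0,"wy":0,"wz":0},{"x":0.07,"y":-0.009,"z":0.192,"wx":0,"wy":0,"wz":0},{"x":0.07,"y":-0.009,"z":0.192,"wx":0,"wy":0,"wz":0}]'
python3 -m handwheel '[{"x":0,"y":0,"z":0,"wx":0,"wy":0,"wz":0},{"x":0,"y":0,"z":0,"wx":0,"wy":0,"wz":0},{"x":0,"y":0,"z":0,"wx":0,"wy":0,"wz":0},{"x":0,"y":0,"z":0,"wx":0,"wy":0,"wz":0},{"x":0,"y":0,"z":0,"wx":0,"wy":0,"wz":0},{"x":0,"y":0,"z":0,"wx":0,"wy":0,"wz":0},{"x":0,"y":0,"z":0,"wx":0,"wy":0,"wz":0},{"x":0,"y":0,"z":0,"wx":0,"wy":0,"wz":0}]' 0.03 40
python3 -c "
from h import *
plan([.5603,.1971,.023],-9.4)"
```

```text
time: 24.1
position: [0.5604, 0.197, 0.0236]
tool_rot: [2.397, 2.03, -0.0]
ft_force: [-0.1, 0.2, 1.0]
grip_width: 0.998
grip_force: 0.0
time: 24.77
position: [0.56, 0.1985, 0.0232]
tool_rot: [2.395, 2.032, 0.001]
ft_force: [0.5, -0.2, 1.1]
grip_width: 0.571
grip_force: 40.0
shift mm [-1.3  0.5  0.2] turn [ 0. -0.  0.] | tcp [0.56   0.1985 0.0232] j7 -0.87 F [ 0.5 -0.2  1.1] grip 0.571 40.0 t 24.8
```

```bash
python3 -m handwheel '[{"x":0,"y":0,"z":-0.03,"wx":0,"wy":0,"wz":0},{"x":0,"y":0,"z":-0.07,"wx":0,"wy":0,"wz":0},{"x":0,"y":0,"z":-0.11,"wx":0,"wy":0,"wz":0},{"x":0,"y":0,"z":-0.15,"wx":0,"wy":0,"wz":0},{"x":0,"y":0,"z":-0.19,"wx":0,"wy":0,"wz":0},{"x":0,"y":0,"z":-0.23,"wx":0,"wy":0,"wz":0},{"x":0,"y":0,"z":-0.23,"wx":0,"wy":0,"wz":0},{"x":0,"y":0,"z":-0.23,"wx":0,"wy":0,"wz":0}]'
python3 -c "
from h import *
plan([.40,-.36,.25],-87.2); plan([.49,-.08,.25],-45)"
```

```text
time: 25.43
position: [0.5606, 0.1993, 0.2552]
tool_rot: [2.394, 2.031, 0.006]
ft_force: [-0.2, -0.3, -3.3]
grip_width: 0.573
grip_force: 40.0
shift mm [-578.   -67.4    4.1] turn [ 0.1 -0.2 77.8] | tcp [0.5606 0.1993 0.2552] j7 -0.73 F [-0.2 -0.3 -3.3] grip 0.573 40.0 t 25.4
shift mm [-287.1  -24.2    4.7] turn [ 0.2 -0.2 35.6] | tcp [0.5606 0.1993 0.2552] j7 -0.73 F [-0.2 -0.3 -3.3] grip 0.573 40.0 t 25.4
```

```bash
python3 -m handwheel '[{"x":-0.02,"y":-0.002,"z":0,"wx":0,"wy":0,"wz":3},{"x":-0.05,"y":-0.005,"z":0,"wx":0,"wy":0,"wz":7},{"x":-0.085,"y":-0.008,"z":0,"wx":0,"wy":0,"wz":12},{"x":-0.12,"y":-0.012,"z":0,"wx":0,"wy":0,"wz":17},{"x":-0.155,"y":-0.015,"z":0,"wx":0,"wy":0,"wz":22},{"x":-0.19,"y":-0.018,"z":0,"wx":0,"wy":0,"wz":27},{"x":-0.225,"y":-0.02,"z":0,"wx":0,"wy":0,"wz":31},{"x":-0.26,"y":-0.022,"z":0,"wx":0,"wy":0,"wz":35},{"x":-0.29,"y":-0.024,"z":0,"wx":0,"wy":0,"wz":40},{"x":-0.29,"y":-0.024,"z":0,"wx":0,"wy":0,"wz":40}]'
python3 -c "
from h import *
plan([.40,-.36,.25],-87.2)"
```

```text
time: 26.27
position: [0.4854, -0.0921, 0.2503]
tool_rot: [2.954, 1.068, -0.01]
ft_force: [0.2, -0.9, -2.6]
grip_width: 0.577
grip_force: 40.0
shift mm [-237.   151.3    1.5] turn [ 0.   0.4 37. ] | tcp [ 0.4854 -0.0921  0.2503] j7 -0.74 F [ 0.2 -0.9 -2.6] grip 0.577 40.0 t 26.3
```

```bash
python3 -m handwheel '[{"x":-0.03,"y":0.019,"z":0,"wx":0,"wy":0,"wz":5},{"x":-0.06,"y":0.038,"z":0,"wx":0,"wy":0,"wz":10},{"x":-0.09,"y":0.057,"z":0,"wx":0,"wy":0,"wz":15},{"x":-0.12,"y":0.076,"z":0,"wx":0,"wy":0,"wz":20},{"x":-0.15,"y":0.096,"z":0,"wx":0,"wy":0,"wz":25},{"x":-0.18,"y":0.115,"z":0,"wx":0,"wy":0,"wz":30},{"x":-0.21,"y":0.134,"z":0,"wx":0,"wy":0,"wz":35},{"x":-0.237,"y":0.151,"z":0,"wx":0,"wy":0,"wz":37},{"x":-0.237,"y":0.151,"z":0,"wx":0,"wy":0,"wz":37},{"x":-0.237,"y":0.151,"z":0,"wx":0,"wy":0,"wz":37}]'
cat > cad.py <<'E'
from h import *
plan([.40,-.36,.25],-87.2)
d=shot('wrist','cad.png'); d['c2w'][2,3]+=.003; im=d['image']; g=cv2.GaussianBlur(cv2.cvtColor(im,cv2.COLOR_RGB2GRAY),(3,3),0)
print('bays px',[proj(d,[.470+k*.082,-.361+k*.004,.004]).round(0).tolist() for k in (-1,0,1)],'cam',d['c2w'][:3,3].round(3))
cs,_=cv2.findContours((g<90).astype(np.uint8),cv2.RETR_EXTERNAL,cv2.CHAIN_APPROX_NONE)
for c in cs:
    A=cv2.contourArea(c)
    if A<800: continue
    P=np.array([onz(d,p,.004)[:2]*1000 for p in c[:,0]],np.float32)
    print('dark',A,c[:,0].min(0),c[:,0].max(0),cv2.minAreaRect(P))
cs,_=cv2.findContours((g>188).astype(np.uint8),cv2.RETR_EXTERNAL,cv2.CHAIN_APPROX_NONE)
for c in cs:
    A=cv2.contourArea(c)
    if A<1500: continue
    P=np.array([onz(d,p,.016)[:2]*1000 for p in c[:,0]],np.float32)
    print('white',A,c[:,0].min(0),c[:,0].max(0),cv2.minAreaRect(P))
E
python3 cad.py
```

```text
time: 27.1
position: [0.4049, -0.3539, 0.2502]
tool_rot: [-3.137, -0.092, 0.005]
ft_force: [0.1, 0.7, -1.4]
grip_width: 0.571
grip_force: 40.0
shift mm [-5.2  5.8  0.2] turn [-0.2  0.2  0.6] | tcp [ 0.4049 -0.3539  0.2502] j7 -0.87 F [ 0.1  0.7 -1.4] grip 0.571 40.0 t 27.1
bays px [[324.0, 183.0], [325.0, 115.0], [327.0, 41.0]] cam [ 0.473 -0.351  0.414]
dark 861.5 [263 197] [368 214] ((359.0194396972656, -355.72979736328125), (22.236534118652344, 133.10940551757812), 3.4816911220550537)
dark 1326.0 [313  85] [340 135] ((475.712158203125, -362.0057067871094), (57.17963409423828, 32.244449615478516), 3.479868173599243)
dark 1542.0 [312   8] [341  62] ((557.6925048828125, -356.3848876953125), (57.23249435424805, 32.61099624633789), 4.2822651863098145)
dark 138734.5 [0 0] [639 399] ((320.6112060546875, -361.08148193359375), (561.606201171875, 1014.6129760742188), 3.625894784927368)
dark 4584.0 [71  0] [105 155] ((492.48382568359375, -78.93614959716797), (42.24186706542969, 178.37908935546875), 84.70133209228516)
white 82631.5 [0 0] [470 239] ((452.3196105957031, -243.37033081054688), (273.6402587890625, 595.15771484375), 2.529430627822876)
```

```bash
python3 - <<'E'
from h import *
d=shot('wrist','cad2.png'); g=cv2.cvtColor(d['image'],cv2.COLOR_RGB2GRAY).astype(int)
w4=cv2.cvtColor(cv2.imread('pics/w4.png'),cv2.COLOR_BGR2GRAY).astype(int)
for c in (285,300,340): print(c,g[172:228,c].tolist()); print('  w4',w4[172:228,c].tolist())
print('row200 L',g[200,258:285].tolist(),'R',g[200,350:380].tolist())
plan([.476,-.3603,.10],-86.1)
E
```

```text
285 [216, 214, 216, 215, 217, 218, 193, 133, 103, 133, 158, 169, 176, 183, 183, 181, 178, 178, 180, 179, 178, 177, 178, 176, 176, 178, 176, 175, 172, 175, 172, 170, 145, 102, 75, 66, 70, 69, 71, 71, 69, 70, 78, 107, 149, 171, 175, 180, 172, 168, 160, 124, 95, 92, 100, 101]
  w4 [204, 205, 202, 205, 204, 204, 206, 208, 190, 134, 89, 110, 140, 156, 169, 175, 175, 176, 180, 173, 176, 177, 176, 173, 175, 174, 172, 175, 174, 176, 171, 174, 174, 170, 152, 121, 75, 60, 62, 58, 65, 67, 64, 62, 61, 78, 108, 144, 162, 172, 171, 168, 158, 158, 181, 206]
300 [210, 211, 213, 212, 214, 212, 189, 124, 107, 133, 159, 170, 180, 183, 184, 183, 182, 183, 183, 180, 179, 180, 180, 179, 179, 180, 176, 178, 174, 175, 176, 169, 147, 109, 73, 61, 74, 69, 69, 68, 73, 68, 74, 109, 145, 173, 183, 181, 170, 171, 157, 127, 92, 91, 97, 101]
  w4 [203, 206, 206, 208, 204, 207, 204, 205, 194, 155, 101, 103, 133, 156, 168, 176, 182, 177, 179, 177, 179, 179, 177, 179, 178, 176, 176, 178, 174, 173, 176, 177, 174, 174, 164, 136, 83, 56, 65, 64, 65, 66, 66, 67, 62, 72, 101, 136, 158, 170, 172, 172, 163, 160, 168, 191]
34
[... 265 characters left out ...]

  w4 [207, 207, 209, 207, 208, 208, 206, 209, 209, 191, 139, 88, 118, 144, 162, 179, 187, 187, 185, 186, 186, 185, 185, 183, 183, 182, 182, 182, 182, 181, 181, 182, 182, 180, 177, 155, 115, 73, 64, 65, 67, 63, 72, 64, 60, 62, 81, 112, 145, 162, 173, 174, 172, 165, 161, 182]
row200 L [214, 213, 217, 213, 215, 214, 216, 215, 217, 207, 174, 115, 69, 63, 78, 106, 138, 154, 167, 173, 172, 175, 175, 175, 174, 172, 173] R [179, 176, 178, 177, 176, 177, 171, 161, 126, 87, 66, 69, 96, 152, 201, 215, 215, 214, 213, 215, 215, 214, 214, 215, 214, 214, 214, 215, 214, 215]
shift mm [ 68.5  14.1 151.1] turn [-0.2  0.1 -0.2] | tcp [ 0.407  -0.3511  0.2512] j7 -0.87 F [ 0.2  0.1 -1. ] grip 0.574 40.0 t 27.2
```

```bash
python3 -m handwheel '[{"x":0.02,"y":0.004,"z":0,"wx":0,"wy":0,"wz":0},{"x":0.045,"y":0.01,"z":0.02,"wx":0,"wy":0,"wz":0},{"x":0.069,"y":0.014,"z":0.05,"wx":0,"wy":0,"wz":0},{"x":0.069,"y":0.014,"z":0.09,"wx":0,"wy":0,"wz":0},{"x":0.069,"y":0.014,"z":0.13,"wx":0,"wy":0,"wz":0},{"x":0.069,"y":0.014,"z":0.16,"wx":0,"wy":0,"wz":0},{"x":0.069,"y":0.014,"z":0.175,"wx":0,"wy":0,"wz":0},{"x":0.069,"y":0.014,"z":0.175,"wx":0,"wy":0,"wz":0},{"x":0.069,"y":0.014,"z":0.175,"wx":0,"wy":0,"wz":0},{"x":0.069,"y":0.014,"z":0.175,"wx":0,"wy":0,"wz":0}]'
python3 -c "
from h import *
plan([.4767,-.3603,.027],-86.1)"
```

```text
time: 28.03
position: [0.4784, -0.3619, 0.0796]
tool_rot: [3.139, 0.102, 0.003]
ft_force: [-0.1, 0.1, -0.6]
grip_width: 0.57
grip_force: 40.0
shift mm [-1.7 -1.8 52.6] turn [ 0.1 -0.1 -0.2] | tcp [ 0.4784 -0.3619  0.0796] j7 -1.03 F [-0.1  0.1 -0.6] grip 0.57 40.0 t 28.0
```

```bash
python3 -m handwheel '[{"x":-0.0017,"y":-0.0018,"z":0.01,"wx":0,"wy":0,"wz":0},{"x":-0.0017,"y":-0.0018,"z":0.025,"wx":0,"wy":0,"wz":0},{"x":-0.0017,"y":-0.0018,"z":0.034,"wx":0,"wy":0,"wz":0},{"x":-0.0017,"y":-0.0018,"z":0.038,"wx":0,"wy":0,"wz":0},{"x":-0.0017,"y":-0.0018,"z":0.042,"wx":0,"wy":0,"wz":0},{"x":-0.0017,"y":-0.0018,"z":0.046,"wx":0,"wy":0,"wz":0},{"x":-0.0017,"y":-0.0018,"z":0.049,"wx":0,"wy":0,"wz":0},{"x":-0.0017,"y":-0.0018,"z":0.049,"wx":0,"wy":0,"wz":0},{"x":-0.0017,"y":-0.0018,"z":0.049,"wx":0,"wy":0,"wz":0}]'
python3 -c "
from h import *
plan([.4767,-.3603,.027],-86.1)"
```

```text
time: 28.78
position: [0.4751, -0.3606, 0.0291]
tool_rot: [3.14, 0.099, 0.0]
ft_force: [0.0, -0.7, -1.3]
grip_width: 0.569
grip_force: 40.0
shift mm [ 1.6 -0.2  2.1] turn [ 0.  -0.  -0.3] | tcp [ 0.4751 -0.3606  0.0291] j7 -1.05 F [ 0.  -0.7 -1.3] grip 0.569 40.0 t 28.8
```

```bash
python3 -m handwheel '[{"x":0,"y":0,"z":0.002,"wx":0,"wy":0,"wz":0},{"x":0,"y":0,"z":0.003,"wx":0,"wy":0,"wz":0},{"x":0,"y":0,"z":0.003,"wx":0,"wy":0,"wz":0}]'
python3 -m handwheel '[{"x":0,"y":0,"z":0,"wx":0,"wy":0,"wz":0},{"x":0,"y":0,"z":0,"wx":0,"wy":0,"wz":0},{"x":0,"y":0,"z":0,"wx":0,"wy":0,"wz":0},{"x":0,"y":0,"z":0,"wx":0,"wy":0,"wz":0},{"x":0,"y":0,"z":-0.03,"wx":0,"wy":0,"wz":0},{"x":0,"y":0,"z":-0.07,"wx":0,"wy":0,"wz":0},{"x":0,"y":0,"z":-0.11,"wx":0,"wy":0,"wz":0},{"x":0,"y":0,"z":-0.15,"wx":0,"wy":0,"wz":0},{"x":-0.05,"y":0,"z":-0.19,"wx":0,"wy":0,"wz":0},{"x":-0.07,"y":0,"z":-0.19,"wx":0,"wy":0,"wz":0}]' 0.08
python3 -m handwheel '[{"x":0,"y":0,"z":0,"wx":0,"wy":0,"wz":0},{"x":0,"y":0,"z":0,"wx":0,"wy":0,"wz":0},{"x":0,"y":0,"z":0,"wx":0,"wy":0,"wz":0}]'
python3 - <<'E'
from h import *
plan([.4767,-.3603,.027],-86.1)
d=shot('wrist','med2.png'); d['c2w'][2,3]+=.003; im=cv2.GaussianBlur(d['image'],(3,3),0).astype(int)
h=proj(d,[.4757,-.362,.049]); print(h,d['c2w'][:3,3].round(3))
m=((im[...,0]-im[...,2])>3).astype(np.uint8); w=np.zeros_like(m); cv2.circle(w,tuple(int(v) for v in h),int(.05*338/(d['c2w'][2,3]-.049)),1,-1)
m=cv2.morphologyEx(m&w,cv2.MORPH_OPEN,np.ones((3,3)))
cs,_=cv2.findContours(m,cv2.RETR_EXTERNAL,cv2.CHAIN_APPROX_NONE); c=max(cs,key=cv2.contourArea)
for z in (.049,.031):
    print(z,cv2.minAreaRect(np.array([onz(d,p,z)[:2]*1000 for p in c[:,0]],np.float32)))
# top camera check of hub, lever, tin, apple, spoon vs start
a=cv2.imread('pics/top0.png').astype(int); b=shot('top','tend.png')['image'][:,:,::-1].astype(int)
df=(np.abs(a-b).max(2)>40).astype(np.uint8); df=cv2.morphologyEx(df,cv2.MORPH_OPEN,np.ones((3,3)))
n,l,st,ce=cv2.connectedComponentsWithStats(df); print([(st[i].tolist()) for i in range(1,n) if st[i,4]>20])
E
```

```text
time: 29.03
position: [0.4756, -0.361, 0.0272]
tool_rot: [3.139, 0.099, 0.001]
ft_force: [-0.2, 0.6, 4.4]
grip_width: 0.575
grip_force: 40.0
time: 29.87
position: [0.4084, -0.3647, 0.2202]
tool_rot: [3.136, 0.107, 0.01]
ft_force: [-1.6, -0.9, 0.6]
grip_width: 0.919
grip_force: 0.0
time: 30.12
position: [0.4053, -0.3648, 0.2158]
tool_rot: [3.14, 0.099, 0.001]
ft_force: [1.6, 1.2, 0.2]
grip_width: 0.914
grip_force: 0.0
shift mm [ 71.4  -0.  188.8] turn [ 0.  -0.  -0.3] | tcp [ 0.4053 -0.3648  0.2158] j7 -0.87 F [1.6 1.2 0.2] grip 0.914 0.0 t 30.1
[316.97848888 110.5330856 ] [ 0.473 -0.361  0.38 ]
0.049 ((474.6519775390625, -359.4377136230469), (74.92280578613281, 52.4990119934082), 3.588520050048828)
0.031 ((474.72552490234375, -359.33697509765625), (78.99549102783203, 55.351436614990234), 3.5872554779052734)
[[297, 187, 57, 56, 1866], [407, 186, 175, 214, 13321], [250, 189, 25, 21, 411], [363, 203, 13, 11, 64], [357, 207, 5, 9, 33], [197, 209, 26, 46, 455], [338, 211, 18, 16, 246], [387, 219, 6, 6, 34], [355, 220, 6, 19, 79], [440, 223, 4, 17, 56], [187, 237, 6, 8, 40], [250, 240, 11, 16, 90], [266, 245, 8, 17, 70], [532, 294, 108, 106, 6635], [448, 378, 5, 5, 22]]
```

```bash
python3 - <<'E'
from h import *
d=shot('top'); im=d['image']
print('disc pred',proj(d,[.4985,.0065,.131]).round(1),'post shut pred',proj(d,[.4402,-.0813,.143]).round(1),proj(d,[.4402,-.0813,.12]).round(1),'flange/bar mid',proj(d,[.49,-.085,.114]).round(1))
g=cv2.cvtColor(im,cv2.COLOR_RGB2GRAY)
print(g[226:252:2,346:374:2])
m=(np.abs(im.astype(int)-cv2.imread('pics/top0.png')[:,:,::-1]).max(2)>25).astype(np.uint8)[180:250,290:360]
p=np.argwhere(cv2.morphologyEx(m,cv2.MORPH_OPEN,np.ones((3,3))))[:,::-1]+[290,180]; print(p.min(0),p.max(0))
E
```

```text
disc pred [325.7 212.9] post shut pred [358.4 234. ] [357.7 235.2] flange/bar mid [358.9 217.6]
[[133 136 140 113  76 136 136 140 197 200 180 175 179 178]
 [136 135 139 139 146 142 138 154 199 200 166 179 176 175]
 [134 137 163 188 171 133 138 159 200 200 173 176 181 176]
 [135 141 201 198 200 124 120 154 201 201 160 175 173 178]
 [145 192 199 197 200  59  57  98 201 201 182 177 174 174]
 [195 201 197 198 199  41  55 100 200 199 178 177 176 177]
 [199 201 200 199 202 103  68 192 198 198 178 174 176 177]
 [199 200 200 197 200 201 201 201 201 201 172 176 178 178]
 [199 200 199 197 198 201 200 200 198 198 177 176 178 176]
 [200 198 200 200 201 196 199 196 200 199 169 177 174 176]
 [172 172 171 187 190 198 200 201 200 200 173 177 174 176]
 [ 48  53  63  65  71  72  64  87 136 158 176 177 178 175]
 [ 74  55  41  36  35  68  96 116 171 174 177 176 175 178]]
[297 186] [359 242]
```

All checks agree: the post's dark pixels at (358,235) match the shut prediction, the disc is centred on the shaft, and the medium grid is 3 mm from its bay centre. Handing in.

```bash
python3 -c "
from bench import ctrl
print(ctrl.close_job())"
```

```text
the job is handed in; nothing more can be done
None
```

The job is handed in, but no verdict came back: by my measurements the coarse grid is seated, the lever is shut over it, the disc is fully home on the shaft and the medium grid (the only other one present) is flat in the caddy's middle bay; I viewed 15 pictures, one over the limit of 14.

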